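Lock off the vacuum pump and take a dipstick reading of its oil

ROBOT

A 6-joint arm with a two-finger parallel gripper is mounted at the origin on a cart in front of the work surface, level with it; the furniture and walls round the work are solid. World frame = base frame: x ahead of the robot, y to its left, z up, the work surface at z = 0. Lengths are in m, angles in degrees, forces in N, time in s.
With the tool pointing down it reaches from about 0.4 to 0.825 m from the base axis. Payload 7 kg.
Tool frame: the origin (TCP) lies at the very end of the fingers, on their centre line; the grasp point (between the pads) lies r.grip_depth behind it (r.grip_depth is the distance from the TCP to the grasp point, in m); z points along the fingers, y is the direction in which the jaws open and shut (so a half turn about z gives the same grasp; the last joint's range is limited). The gripper opens to 88 mm and grips with 3 to 60 N. Pads are 19 mm wide; open, the fingers measure 130 mm over their backs; the gripper's body (78 mm by 193 mm) begins 47 mm behind the grasp point.
Start: joints at [-48.409, 20.546, 0.682, 0, -70.136, -16.507], TCP at [0.286, -0.611, 0.227] pointing down, gripper open.
Joint ranges: [-176.03, 176.03], [-82.01, 121.73], [-58.28, 71.71], [-173.87, 95.51], [-174.79, -0.11], [-173.66, 173.66]. Speed limits (degrees/s): [136.94, 136.94, 172.46, 180, 180, 180].

INTERFACE

Orientations are given as [roll, pitch, yaw] about the fixed x, y, z axes, in that order (R = Rz(yaw) Ry(pitch) Rx(roll)).
In Python, from plant import r gives the robot as it stands. The module is installed in compiled form; this text tells all that it offers.
- The arm moves only by the tool step_arm, never from a script. Its argument "increments" is a list of rows, each a list of 3 entries, a list of its own where there are three numbers: the shift along the tool's x, y, z in m, then the turn, a rotation vector about the tool's x, y, z in rad, then the closure, from 0 (fully open) to 1 (shut). In form: [[[x, y, z], [wx, wy, wz], grip], ...]. A call has 1 to 10 rows; each row is the pose to reach, as a shift and turn from the pose commanded when the call began, along the tool's axes at that moment; what a row does not reach only later rows make up. A row lasts 1/10 s, in which the tool goes at most 50 mm and 8.59 degrees, less where a joint would pass 70% of its speed; a pose out of reach is approached as far as the arm can. A call with a gripper value outside its range is refused whole. The fingers move at their own pace and stop on an object; "force" is the grip in N (left out, the last holds). Time passes only in rows, so rows that repeat a pose let the fingers close. It gives the time, the measured TCP pose, the force and the opening at its end, in the units of the state.
- r.get_state(): the state, without advancing time (a new reading comes with each control period).
- r.capture(name): name is "scene" or "top" or "wrist"; returns a dict with "color" (400x640x3 uint8, red, green, blue), "intrinsics" (3x3 intrinsics, pixels), "k1" (the pictures are not rectified: a ray, as slopes to the right and down, at radius r is drawn at 1 + k1 r^2 times it, then the intrinsics apply), "rvec" (rotation vector, rad) and "tvec" (3), from world to camera coordinates, as OpenCV has them; the wrist camera has in their place "T_tool_cam" (4x4, takes a point from camera to tool coordinates, whose origin is the TCP and whose axes are the flange's). Camera axes: x right, y down, z forward; pixel columns grow to the right and rows downward; lengths in m; the calibration is good to about 2 mm. A picture is of the moment at which its call begins: read the wrist's pose just before it. There is no depth.
- r.close_job(): hands the job in, once; it reports no verdict.
The state is a dict: "time_s": time; "joints": joint angles; "qd": joint speeds; "joint_torque": joint torques, N m; "tcp_pos": TCP position; "eef_rot": TCP orientation; "contact_force": force on the tool from outside, world axes, zero at the start; "moment": the same for the moment, N m; "gripper_width": finger opening in m.
Only numpy, scipy, OpenCV 4.12 (cv2) and the standard library are available. Lean on these libraries where they do the work, as an engineer would, in place of code of your own. Each camera call takes 0.05 s, during which the arm holds its last target.

TASK

Check the oil of the bench vacuum pump: first slide the red-knobbed lock-off bolt on top of its switch box fully home into its keeper, so that the pump cannot be switched on. Then take the yellow dipstick from its rest, push it down the leaning dip tube until its collar sits on the tube's mouth, hold it there for a second, draw it right out again, and finish still holding it by its handle, level and still in the open air about 20 cm above the desk, clear of everything, so that the tip can be read. Do not put it down, do not put it in the tube before the bolt is home, and do not disturb the other things on the desk.

Things in the scene. Friction and masses are not known exactly. Their poses are not given: they have to be found in the camera images.
- pump: bench vacuum pump, fixed, 104 x 236 mm foot, 160 mm high to the top of its grey switch box. Origin: on the desk under its middle. Its y axis runs level along the motor: blue finned motor with the switch box on top toward +y, bright aluminium oil case (124 mm high, with a capped flange to 157 mm) toward -y; its z is up. The dip tube leans out of the -y end, the sight glass looks to -x
- lock_bolt (a joint): lock-off bolt on top of the switch box: 0 = drawn fully back (rocker switch free), 0.036 m = fully home in its keeper, end stop. It slides level along the pump's -y axis (away from the motor's fan end, toward the oil case), with about 3 N of friction, no spring, and stays where it is left. It starts 0 to 12 mm from the drawn-back end
- bolt_knob (a point): centre of the bolt's upright red knob, 18 mm in diameter and 21 mm tall (from 10.5 mm below to 10.5 mm above this point), on a 9 mm stem; it moves with the bolt. The top of the guides and the keeper lies 16 mm below this point, the top of the switch box 34 mm below. Axes as the pump's
- dip_tube: steel dip tube of the pump, fixed to it. Origin: centre of its open mouth. Its z axis points out of the mouth along the tube, leaning out from the pump's -y end at 50 degrees above level; the dipstick goes in along -z. Bore 12 mm, widening to about 20 mm at the mouth; mouth 28 mm across outside; tube 118 mm long, open for the whole shaft
- dip_handle (a point): grip point of the loose dipstick (90 g): centre of its yellow flat-sided handle, which is 80 mm long (along x), 14 mm thick (along y) and 22 mm high (along z). The x axis points along the dipstick to the tip; it starts lying level on its rest with z up, this point 44 mm above the desk, handle free for 25 mm and more on either side and below
- dip_collar (a point): centre of the seating face of the dipstick's collar (30 mm across, 6 mm thick), 50 mm ahead of point dip_handle along x; the steel shaft, 7 mm thick, begins here. Seated when this point lies at the tube's mouth. Axes as dip_handle
- dip_tip (a point): rounded tip of the shaft, 105 mm ahead of point dip_collar along x. Axes as dip_handle
- rest: steel drip tray 236 x 76 mm with 12 mm rim, fixed, with two white notched uprights to 57 mm high that carry the dipstick: one under the shaft 85 mm ahead of its origin along x, one under the handle's end, 83 mm behind it. Origin: on the desk under the middle; x points the same way as the dipstick's tip
- oil_bottle: brown bottle with red cap, 49 mm across, 116 mm high, loose bystander; origin under its middle
- vial: small dark vial with red cap, 21 mm across, 45 mm high, loose bystander; origin under its middle
- cleaner: white spray bottle with yellow head, 46 x 59 x 242 mm, loose bystander; origin under its middle
- meter: green and black hand-held meter standing on its edge, 28 x 88 x 54 mm, loose bystander; origin under its middle
- strips: small white and green carton, 30 x 78 x 72 mm, loose bystander; origin under its middle

How it is judged (in metres and radians):
On the way, in this order (a step that is already met when the one before it is completed fails the run):
1. the lock-off bolt is home in its keeper (value of joint lock_bolt above 0.033 m), for 0.2 s.
2. the dipstick is in the dip tube with its collar on the mouth (value of joint lock_bolt above 0.033 m and z of dip_collar in the frame of dip_tube between -0.004 and 0.004 m and distance between dip_collar and dip_tube below 0.007 m and angle between the x axis of dip_collar and the z axis of dip_tube, either way round below 0.08 rad), for 0.5 s.
3. the dipstick is drawn right out of the tube (value of joint lock_bolt above 0.033 m and z of dip_tip in the frame of dip_tube above 0.02 m), for 0.1 s.
At the end, for the whole second after the job is handed in: bolt within 3 mm of its stop; dipstick gripped by its handle, level within 0.15 rad (about 8 degrees), collar 150 to 320 mm above the desk, tip 60 mm or more from the tube's mouth, touching none of pump, rest and bystanders, and still (under 20 mm/s, 0.15 rad/s) (value of joint lock_bolt above 0.033 m and angle between dip_collar's own x axis and vertical between 1.4208 and 1.7208 rad and height (world z) of dip_collar between 0.15 and 0.32 m and distance between dip_tip and dip_tube above 0.06 m and contact force between dipstick and the fingers above 1 N and distance between the grasp point and dip_handle below 0.06 m and contact force between dipstick and pump below 0.1 N and contact force between dipstick and rest below 0.1 N and contact force between dipstick and oil_bottle below 0.1 N and contact force between dipstick and vial below 0.1 N and contact force between dipstick and cleaner below 0.1 N and contact force between dipstick and meter below 0.1 N and contact force between dipstick and strips below 0.1 N and linear speed of dipstick below 0.02 m/s and angular speed of dipstick below 0.15 rad/s); the arm keeps its last pose, push and grip.
It fails at once if the dipstick enters the tube while the bolt is not home (not (value of joint lock_bolt above 0.033 m) and z of dip_tip in the frame of dip_tube below -0.02 m and x of dip_tip in the frame of dip_tube between -0.01 and 0.01 m and y of dip_tip in the frame of dip_tube between -0.01 and 0.01 m).
It fails at once if a bystander is disturbed (moved by 30 mm or more) (distance of any of oil_bottle, vial, cleaner, meter, strips from where it was at the start of the episode above 0.03 m).
It also fails if it takes over 64 s, if anything falls off the work surface, if the arm or the gripper's body presses on something with over 40 N, if the wrist force passes 120 N, or if a joint passes its speed limit or range.

## Working session

There is one attempt and no reset: what is moved stays moved. The work goes in short steps, Python scripts to look and compute and a tool call to move; the robot and the scene stay as the last step left them, time stands still between calls to the robot, and variables do not carry over. Pictures are saved under pics/ and viewed, and the job is handed in when it is done.

Besides the shell and the picture viewer there is one more tool, called after "Emit:" as name([rows], argument=value, ...), one row to a line, values as JSON. step_arm: Moves the arm, as the interface text tells. Its arguments: {"type":"object","properties":{"increments":{"type":"array","items":{"type":"array"}},"force":{"type":"number"}},"required":["increments"]}

```bash
mkdir -p pics; cat > h.py <<'E'
import numpy as np, cv2, json
from plant import r
from scipy.spatial.transform import Rotation as R
def cap(name,fn=None):
    st=r.get_state(); c=r.capture(name)
    if fn: cv2.imwrite('pics/'+fn+'.png',c['color'][:,:,::-1])
    K=np.array(c['intrinsics']);k1=c['k1']
    if 'rvec' in c:
        Rm=cv2.Rodrigues(np.array(c['rvec'],float))[0];t=np.array(c['tvec']).ravel()
    else:
        Tt=np.eye(4);Tt[:3,:3]=R.from_euler('xyz',np.array(st['eef_rot']).ravel(),degrees=True).as_matrix();Tt[:3,3]=st['tcp_pos']
        T=np.linalg.inv(Tt@np.array(c['T_tool_cam']));Rm=T[:3,:3];t=T[:3,3]
    return dict(img=c['color'],K=K,k1=k1,R=Rm,t=t,st=st)
def ray(c,uv):
    d=(np.array([*uv,1.])@np.linalg.inv(c['K']).T); x=d[:2].copy()
    for _ in range(30): x=d[:2]/(1+c['k1']*(x@x))
    v=c['R'].T@np.array([x[0],x[1],1]); return -c['R'].T@c['t'], v/np.linalg.norm(v)
def atz(c,uv,z):
    o,v=ray(c,uv); return o+v*(z-o[2])/v[2]
def proj(c,P):
    p=c['R']@np.array(P,float)+c['t'];x=p[:2]/p[2];x=x*(1+c['k1']*(x@x));return (c['K']@[x[0],x[1],1])[:2]
def tri(L):
    A=np.zeros((3,3));b=np.zeros(3)
    for c,uv in L:
        o,v=ray(c,uv);M=np.eye(3)-np.outer(v,v);A+=M;b+=M@o
    p=np.linalg.solve(A,b);return p,[np.linalg.norm(proj(c,p)-uv) for c,uv in L]
def crop(c,x0,y0,w,h,s,fn):
    cv2.imwrite('pics/'+fn+'.png',cv2.resize(c['img'][y0:y0+h,x0:x0+w,::-1],None,fx=s,fy=s,interpolation=cv2.INTER_CUBIC))
def save(c,fn): 
    import pickle;pickle.dump(c,open(fn+'.pkl','wb'))
def load(fn):
    import pickle;return pickle.load(open(fn+'.pkl','rb'))
E
python3 - <<'E'
from h import *
print(r.get_state(),r.grip_depth)
for n in ['scene','top','wrist']:
    c=cap(n,n+'0');save(c,n+'0');print(n,-c['R'].T@c['t'],c['R'][2],c['K'][0,0],c['k1'])
E
```

```text
{'time_s': 0.0, 'joints': array([-4.84083550e+01,  2.05932998e+01,  6.34134795e-01, -2.11592578e-02,
       -7.01365326e+01, -1.65052850e+01]), 'qd': array([ 0.00356238, -0.10436391,  0.0733882 , -0.07467915,  0.0571026 ,
        0.09782243]), 'joint_torque': array([ 3.86285219e-04, -5.82716346e+01,  2.93060070e+01,  6.99741930e+00,
        6.86577841e-03, -1.55766948e-04]), 'tcp_pos': array([ 0.28594312, -0.61089726,  0.22560112]), 'eef_rot': array([ 1.79902594e+02, -8.11957772e-03, -1.54920839e+02]), 'contact_force': array([-0.17210641, -0.080424  , -0.63565242]), 'moment': array([-0.01510936, -0.01154011, -0.00364305]), 'gripper_width': 0.08748069719903638} 0.0188
scene [0.03004467 0.81780609 1.03434191] [ 0.34075061 -0.70802358 -0.61853992] 458.9483601312519 -0.0812497400967567
top [ 0.4308681  -0.20629306  1.16277925] [ 0.10752807 -0.01312018 -0.99411547] 430.9004013247162 0.016337979573584255
wrist [ 0.22156002 -0.64075321  0.38366849] [ 0.24004509  0.11483205 -0.96394603] 277.4190711945517 -0.04337480221427233
```

View pics/scene0.png

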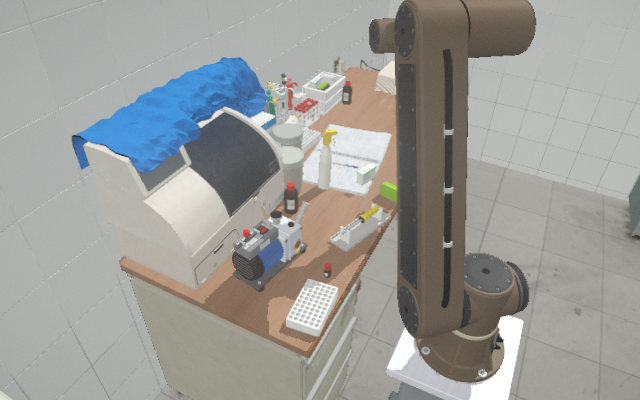

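View pics/top0.png

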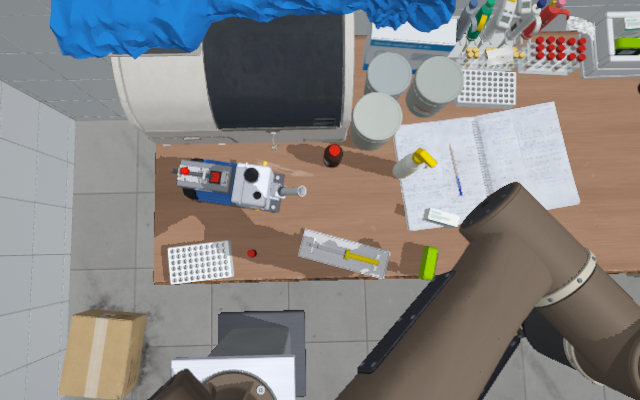

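View pics/wrist0.png

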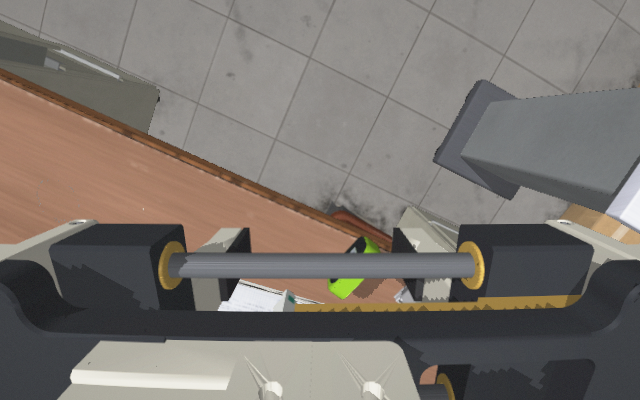

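```bash
python3 - <<'E'
from h import *
c=load('top0');crop(c,165,140,150,75,5,'t_pump');crop(c,290,220,110,70,7,'t_rest')
s=load('scene0');crop(s,220,190,100,100,6,'s_pump');crop(s,310,190,100,75,7,'s_rest')
for n,uv,z in [('knob',(184,171),.18),('mouth',(302,192),.15),('h',(362,257),.044),('vial',(252,253),.045),('bottle',(333,154),.116),('cleaner',(410,163),.1),('meter',(429,263),.05),('strips',(441,216),.07)]: print(n,atz(c,uv,z))
E
```

```text
knob [0.61173033 0.07741164 0.18      ]
mouth [ 0.56053211 -0.19235839  0.15      ]
h [ 0.40167944 -0.34172873  0.044     ]
vial [ 0.41902115 -0.05903314  0.045     ]
bottle [ 0.65777342 -0.27060112  0.116     ]
cleaner [ 0.63382834 -0.46403839  0.1       ]
meter [ 0.38244239 -0.51203418  0.05      ]
strips [ 0.50085822 -0.54354656  0.07      ]
```

View pics/t_pump.png

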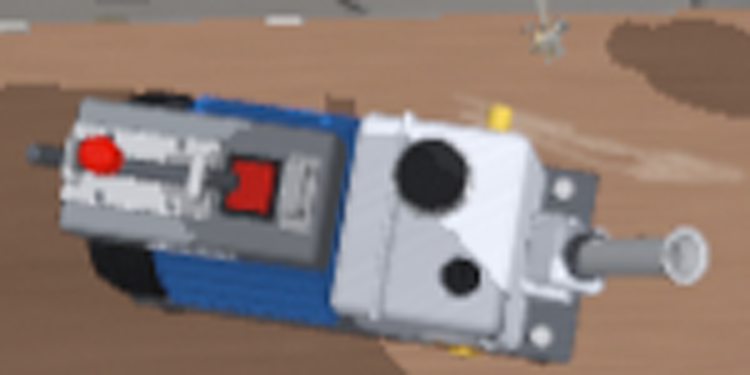

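View pics/t_rest.png

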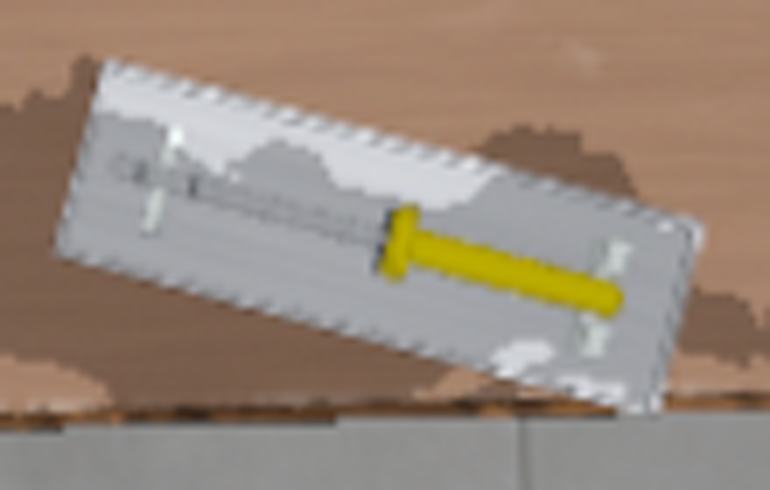

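View pics/s_pump.png

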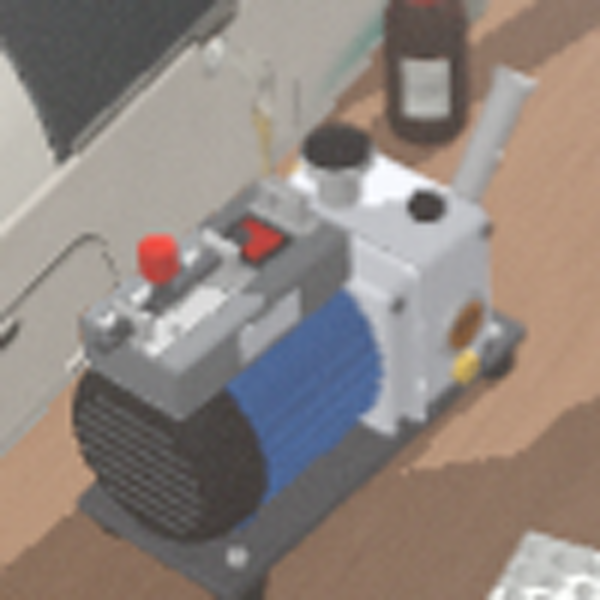

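View pics/s_rest.png

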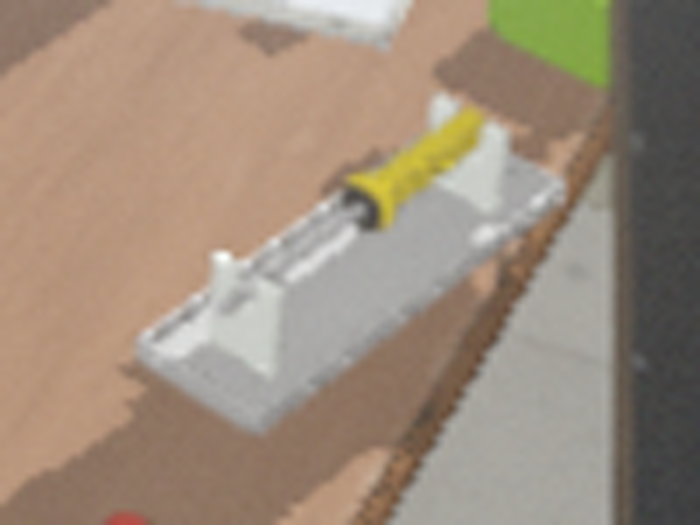

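```bash
python3 - <<'E'
from h import *
t=load('top0');s=load('scene0')
T=lambda x,y:(t,np.array([165+x/5-.4,140+y/5-.4]));S=lambda x,y:(s,np.array([220+x/6-.4,190+y/6-.4]))
T2=lambda x,y:(t,np.array([290+x/7-.4,220+y/7-.4]));S2=lambda x,y:(s,np.array([310+x/7-.4,190+y/7-.4]))
print('knob',tri([T(101,154),S(158,258)]), 'z.199 top',atz(*T(100,153),.199))
print('mouth',tri([T(686,254),S(517,81)]))
print('tube base', tri([T(585,256),S(470,195)]))
print('collar', tri([T2(400,243),S2(370,200)]), atz(*T2(400,243),.044))
print('hend', tri([T2(612,298),S2(472,120)]), atz(*T2(612,298),.05))
rc=[atz(*T2(*p),.012) for p in [(105,62),(700,225),(650,410),(60,250)]];print('rest',np.array(rc),np.mean(rc,0),[np.linalg.norm(rc[i]-rc[(i+1)%4]) for i in range(4)])
d=(rc[0]+rc[3]-rc[1]-rc[2]);print('rest yaw',np.degrees(np.arctan2(d[1],d[0])))
# switchbox top edges at z=.16
e=[atz(*T(*p),.16) for p in [(85,98),(342,130),(320,268),(62,230)]];print(np.array(e));
for a,b in [(1,0),(2,3)]:
  d=e[b]-e[a];print('pump y dir deg',np.degrees(np.arctan2(d[1],d[0])),np.linalg.norm(d))
o=[atz(*T(*p),.124) for p in [(365,115),(537,140),(495,335),(335,310)]];print(np.array(o));
for a,b in [(1,0),(2,3)]:
  d=o[b]-o[a];print('pump y dir deg',np.degrees(np.arctan2(d[1],d[0])))
E
```

```text
knob (array([0.60934369, 0.07115413, 0.19329929]), [np.float64(0.6139569858551814), np.float64(0.5053886300352262)]) z.199 top [0.61003317 0.07059392 0.199     ]
mouth (array([ 0.56541912, -0.19237615,  0.12846207]), [np.float64(0.7876815877968865), np.float64(0.5996661101156125)])
tube base (array([ 0.56894234, -0.14184833,  0.08635321]), [np.float64(1.6940239452120542), np.float64(1.3477749315005811)])
collar (array([ 0.40840474, -0.3029168 ,  0.04582753]), [np.float64(0.48003871673244725), np.float64(0.3663386013429169)]) [ 0.40951067 -0.30263335  0.044     ]
hend (array([ 0.38636931, -0.37971378,  0.04882809]), [np.float64(0.5788794818350639), np.float64(0.42483930496441386)]) [ 0.38777663 -0.37900106  0.05      ]
rest [[ 0.48006867 -0.19523942  0.012     ]
 [ 0.41287164 -0.41942686  0.012     ]
 [ 0.34423392 -0.39748618  0.012     ]
 [ 0.40949151 -0.17662453  0.012     ]] [ 0.41166643 -0.29719425  0.012     ] [np.float64(0.234041549558226), np.float64(0.07205922100312863), np.float64(0.23030071774506647), np.float64(0.07299074986842963)]
rest yaw 73.42604725965268
[[ 0.64368528  0.08898444  0.16      ]
 [ 0.62572065 -0.03146539  0.16      ]
 [ 0.56045379 -0.0208798   0.16      ]
 [ 0.58117787  0.09920561  0.16      ]]
pump y dir deg 81.51708624262943 0.12178214368450249
pump y dir deg 80.2084677231568 0.12186055704136466
[[ 0.63989783 -0.03642408  0.124     ]
 [ 0.62562211 -0.12010608  0.124     ]
 [ 0.53047478 -0.09843814  0.124     ]
 [ 0.54446775 -0.02137548  0.124     ]]
pump y dir deg 80.31882861352065
pump y dir deg 79.70841461925987
```

```bash
cat >> h.py <<'E'
import os
def cmd():
    if os.path.exists('cmd.json'):
        d=json.load(open('cmd.json'));return np.array(d['p']),np.array(d['R'])
    return np.array([.286,-.611,.227]),R.from_euler('xyz',[180,0,-154.915],degrees=True).as_matrix()
def setcmd(p,Rm): json.dump(dict(p=list(map(float,p)),R=np.array(Rm).tolist()),open('cmd.json','w'))
def did(sh,rv):
    p,Rm=cmd(); setcmd(p+Rm@np.array(sh,float),Rm@R.from_rotvec(rv).as_matrix())
    st=r.get_state();p,Rm=cmd()
    M=R.from_euler('xyz',np.array(st['eef_rot']).ravel(),degrees=True).as_matrix()
    print('t',round(st['time_s'],2),'cmd',p.round(4),'meas',np.round(st['tcp_pos'],4),'rot err deg',np.degrees(R.from_matrix(M.T@Rm).as_rotvec()).round(2),'F',np.round(st['contact_force'],1),'w',round(st['gripper_width'],4),'j',np.round(st['joints'],0))
def go(p,Rm=None):
    p0,R0=cmd(); Rm=R0 if Rm is None else Rm
    print('shift',(R0.T@(np.array(p)-p0)).round(4),'rv',R.from_matrix(R0.T@Rm).as_rotvec().round(4))
def down(yaw): return R.from_euler('xyz',[180,0,yaw],degrees=True).as_matrix()
E
python3 - <<'E'
from h import *
go([.609,.071,.27],down(170.5)); go([.42,-.33,.30],down(-172.2))
E
```

```text
shift [-0.5817  0.4807 -0.043 ] rv [-0.     -0.      0.6036]
shift [-0.2405  0.1977 -0.073 ] rv [-0.     -0.      0.3017]
```

Emit:
step_arm([
  [[-0.03, 0.025, -0.01], [0, 0, 0.05], 0],
  [[-0.06, 0.05, -0.03], [0, 0, 0.1], 0],
  [[-0.095, 0.08, -0.05], [0, 0, 0.15], 0],
  [[-0.13, 0.11, -0.06], [0, 0, 0.2], 0],
  [[-0.165, 0.138, -0.07], [0, 0, 0.25], 0],
  [[-0.2, 0.166, -0.073], [0, 0, 0.3], 0],
  [[-0.235, 0.195, -0.073], [0, 0, 0.35], 0],
  [[-0.27, 0.224, -0.073], [0, 0, 0.4], 0],
  [[-0.305, 0.252, -0.07], [0, 0, 0.45], 0],
  [[-0.34, 0.281, -0.065], [0, 0, 0.5], 0],
])

```text
time_s: 1.15
tcp_pos: [0.4754, -0.2109, 0.2918]
eef_rot: [180.0, 0.1, 176.3]
contact_force: [1.4, 0.4, 1.2]
gripper_width: 0.0875
```

```bash
python3 - <<'E'
from h import *
did([-0.34,0.281,-0.065],[0,0,0.5])
go([.609,.071,.25],down(170.5))
E
```

```text
t 1.15 cmd [ 0.4748 -0.2124  0.292 ] meas [ 0.4754 -0.2109  0.2918] rot err deg [ 0.    0.05 -0.12] F [1.4 0.4 1.2] w 0.0875 j [ -2.   4. -13.   0. -74. -91.]
shift [-0.1163  0.2911  0.042 ] rv [-0.     -0.      0.1036]
```

Emit:
step_arm([
  [[-0.015, 0.04, 0], [0, 0, 0.02], 0],
  [[-0.03, 0.08, 0], [0, 0, 0.04], 0],
  [[-0.046, 0.12, 0.005], [0, 0, 0.06], 0],
  [[-0.062, 0.16, 0.01], [0, 0, 0.08], 0],
  [[-0.078, 0.2, 0.02], [0, 0, 0.1], 0],
  [[-0.093, 0.235, 0.03], [0, 0, 0.1036], 0],
  [[-0.106, 0.265, 0.04], [0, 0, 0.1036], 0],
  [[-0.1163, 0.2911, 0.042], [0, 0, 0.1036], 0],
  [[-0.1163, 0.2911, 0.042], [0, 0, 0.1036], 0],
])

```text
time_s: 2.05
tcp_pos: [0.6098, 0.0733, 0.2478]
eef_rot: [-179.9, -0.1, 170.6]
contact_force: [-1.4, -0.6, -0.5]
gripper_width: 0.0871
```

```bash
python3 - <<'E'
from h import *
did([-0.1163,0.2911,0.042],[0,0,0.1036])
c=cap('wrist','w1');save(c,'w1');t=cap('top');crop(t,150,130,200,120,4,'t1');s=cap('scene');crop(s,200,150,130,130,4,'s1')
print(proj(c,[.6093,.0712,.2045]),proj(c,[.6093,.0712,.1835]))
E
```

```text
t 2.05 cmd [0.609 0.071 0.25 ] meas [0.6098 0.0733 0.2478] rot err deg [-0.05 -0.11  0.14] F [-1.4 -0.6 -0.5] w 0.0871 j [  25.   14.   -5.   -0.  -70. -124.]
[316.96242497 217.97211302] [317.31577898 209.65231701]
```

View pics/w1.png

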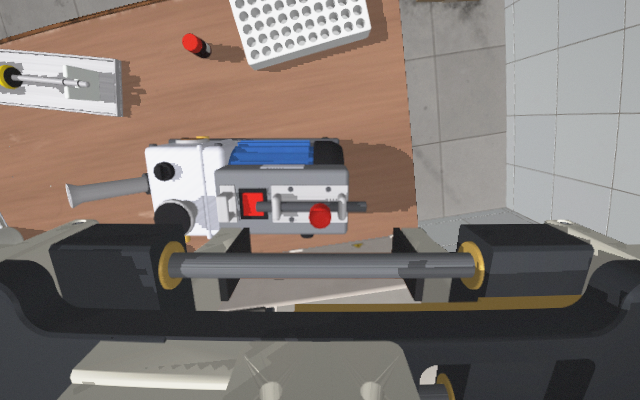

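View pics/s1.png

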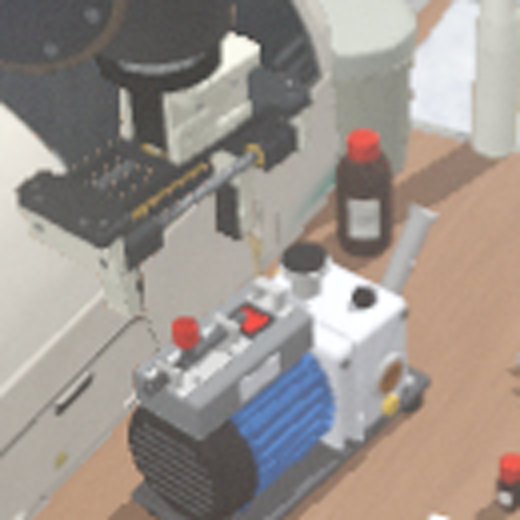

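Emit:
step_arm([
  [[0, 0, 0.03], [0, 0, 0], 0],
  [[0, 0, 0.055], [0, 0, 0], 0],
  [[0, 0, 0.062], [0, 0, 0], 0],
  [[0, 0, 0.062], [0, 0, 0], 0.5],
  [[0, 0, 0.062], [0, 0, 0], 1],
  [[0, 0, 0.062], [0, 0, 0], 1],
  [[0, 0, 0.062], [0, 0, 0], 1],
  [[0, 0, 0.062], [0, 0, 0], 1],
  [[0, 0, 0.062], [0, 0, 0], 1],
  [[0, 0, 0.062], [0, 0, 0], 1],
], force=15)

```text
time_s: 3.2
tcp_pos: [0.6091, 0.0707, 0.1877]
eef_rot: [180.0, 0.0, 170.5]
contact_force: [0.1, 0.0, -0.6]
gripper_width: 0.0372
```

```bash
python3 - <<'E'
from h import *
did([0,0,0.062],[0,0,0])
E
```

```text
t 3.2 cmd [0.609 0.071 0.188] meas [0.6091 0.0707 0.1877] rot err deg [0.   0.   0.01] F [ 0.1  0.  -0.6] w 0.0372 j [  25.   16.  -11.    0.  -63. -124.]
```

Emit:
step_arm([
  [[0, 0, 0], [0, 0, 0], 1],
  [[0, 0, 0], [0, 0, 0], 1],
  [[0, 0, 0], [0, 0, 0], 1],
  [[0, 0, 0], [0, 0, 0], 1],
  [[0, 0, 0], [0, 0, 0], 1],
])

```text
time_s: 3.7
tcp_pos: [0.6092, 0.071, 0.1875]
eef_rot: [180.0, 0.0, 170.5]
contact_force: [1.0, 3.4, -0.6]
gripper_width: 0.0172
```

Emit:
step_arm([
  [[0, -0.006, 0], [0, 0, 0], 1],
  [[0, -0.014, 0], [0, 0, 0], 1],
  [[0, -0.02, 0], [0, 0, 0], 1],
  [[0, -0.023, 0], [0, 0, 0], 1],
  [[0, -0.025, 0], [0, 0, 0], 1],
  [[0, -0.025, 0], [0, 0, 0], 1],
])

```text
time_s: 4.3
tcp_pos: [0.6049, 0.0453, 0.1875]
eef_rot: [-180.0, -0.0, 170.5]
contact_force: [0.3, 0.1, -1.6]
gripper_width: 0.0167
```

```bash
python3 - <<'E'
from h import *
did([0,-.025,0],[0,0,0])
E
```

```text
t 4.3 cmd [0.6048 0.0463 0.188 ] meas [0.6049 0.0453 0.1875] rot err deg [-0.03 -0.01 -0.03] F [ 0.3  0.1 -1.6] w 0.0167 j [  23.   16.  -11.    0.  -63. -122.]
```

Emit:
step_arm([
  [[0, -0.002, 0], [0, 0, 0], 1],
  [[0, -0.004, 0], [0, 0, 0], 1],
  [[0, -0.005, 0], [0, 0, 0], 1],
  [[0, -0.005, 0], [0, 0, 0], 1],
])

```text
time_s: 4.7
tcp_pos: [0.6049, 0.0445, 0.1876]
eef_rot: [179.7, 0.1, 170.5]
contact_force: [0.3, 16.2, -1.0]
gripper_width: 0.0167
```

```bash
python3 - <<'E'
from h import *
did([0,-.005,0],[0,0,0])
E
```

```text
t 4.7 cmd [0.604  0.0414 0.188 ] meas [0.6049 0.0445 0.1876] rot err deg [0.3  0.08 0.05] F [ 0.3 16.2 -1. ] w 0.0167 j [  23.   16.  -12.   -0.  -63. -122.]
```

Emit:
step_arm([
  [[0, 0.002, 0], [0, 0, 0], 0.75],
  [[0, 0.003, 0], [0, 0, 0], 0.6],
  [[0, 0.003, 0], [0, 0, 0], 0.5],
  [[0, 0.003, 0], [0, 0, 0], 0.5],
  [[0, 0.003, -0.03], [0, 0, 0], 0.5],
  [[0, 0.003, -0.06], [0, 0, 0], 0.5],
  [[0, 0.003, -0.09], [0, 0, 0], 0.3],
  [[0, 0.003, -0.1], [0, 0, 0], 0],
])

```text
time_s: 5.5
tcp_pos: [0.6058, 0.0436, 0.2913]
eef_rot: [179.9, 0.3, 170.5]
contact_force: [0.7, 0.5, 0.7]
gripper_width: 0.0548
```

```bash
python3 - <<'E'
from h import *
did([0,.003,-.1],[0,0,0])
c=cap('wrist','w2');save(c,'w2');crop(c,60,120,320,130,2.5,'w2c');t=cap('top');crop(t,165,140,150,75,5,'t2');s=cap('scene');crop(s,220,190,100,100,6,'s2')
E
```

```text
t 5.5 cmd [0.6045 0.0443 0.288 ] meas [0.6058 0.0436 0.2913] rot err deg [ 0.07  0.26 -0.01] F [0.7 0.5 0.7] w 0.0548 j [  23.   12.   -3.    0.  -75. -122.]
```

View pics/w2.png

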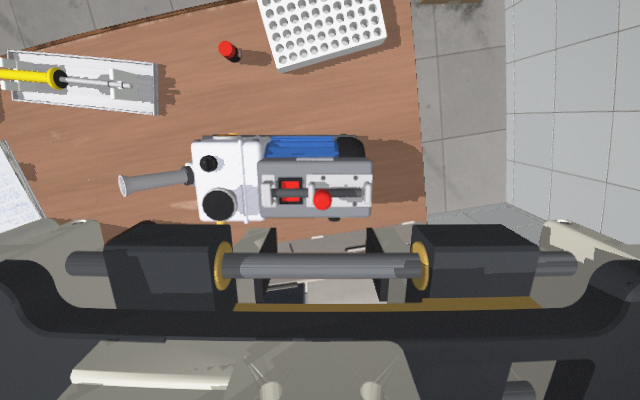

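View pics/w2c.png

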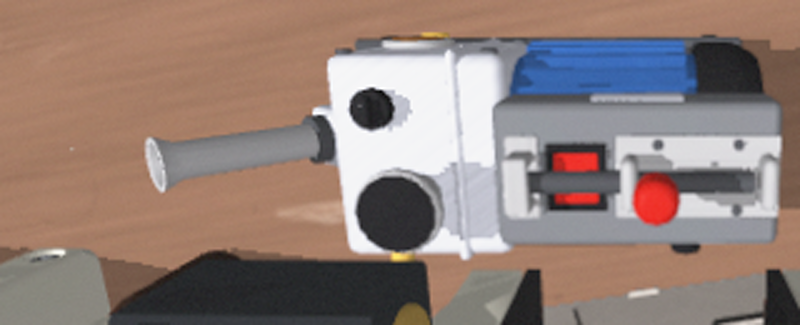

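View pics/s2.png

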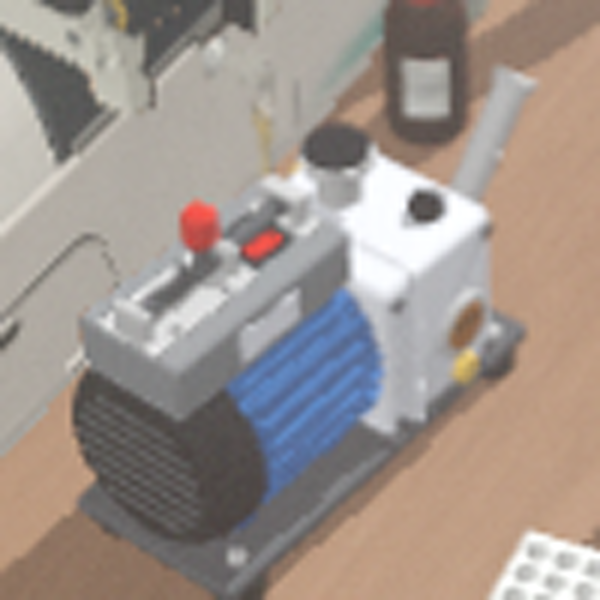

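```bash
python3 - <<'E'
from h import *
t=load('top0');s=load('scene0');w=load('w2')
W=lambda x,y:(w,np.array([60+x/2.5-.3,120+y/2.5-.3]))
m=[(t,np.array([165+686/5-.4,140+254/5-.4])),(s,np.array([220+517/6-.4,190+81/6-.4])),W(156,165)]
print(tri(m));print(tri([m[0],m[2]]));print(tri(m[1:]))
for a,b,z in [((498,103),(780,97),.16),((498,235),(780,240),.16)]:
  d=atz(*W(*b),z)-atz(*W(*a),z);print(np.degrees(np.arctan2(d[1],d[0])),np.linalg.norm(d))
print('knob',atz(*W(655,200),.199))
E
```

```text
(array([ 0.56648767, -0.19279088,  0.12817487]), [np.float64(0.559609210126041), np.float64(0.8505564357841282), np.float64(1.510546281059493)])
(array([ 0.56753469, -0.19170595,  0.13015713]), [np.float64(0.22827910846492744), np.float64(0.4628857257491443)])
(array([ 0.56866337, -0.20077973,  0.12010353]), [np.float64(0.3350460047440792), np.float64(1.0158167829991234)])
81.67152585134045 0.11777782047527718
79.37609026888472 0.12434222242193345
knob [0.60571015 0.04541666 0.199     ]
```

```bash
python3 - <<'E'
from h import *
go([.39,-.37,.25],down(-106.5)); 
E
```

```text
shift [ 0.1432 -0.444   0.038 ] rv [ 0.      0.     -1.4486]
```

Emit:
step_arm([
  [[0.013, -0.035, 0.0], [0, 0, -0.1], 0],
  [[0.026, -0.08, 0.0], [0, 0, -0.23], 0],
  [[0.04, -0.125, 0.0], [0, 0, -0.36], 0],
  [[0.054, -0.17, 0.0], [0, 0, -0.49], 0],
  [[0.068, -0.215, 0.005], [0, 0, -0.62], 0],
  [[0.083, -0.26, 0.01], [0, 0, -0.75], 0],
  [[0.1, -0.305, 0.02], [0, 0, -0.88], 0],
  [[0.11, -0.35, 0.03], [0, 0, -1.01], 0],
  [[0.124, -0.39, 0.035], [0, 0, -1.14], 0],
  [[0.1432, -0.42, 0.038], [0, 0, -1.27], 0],
])

```text
time_s: 6.65
tcp_pos: [0.392, -0.3481, 0.2469]
eef_rot: [179.8, -0.0, -116.5]
contact_force: [0.7, 0.5, 0.7]
gripper_width: 0.0875
```

```bash
cat >> h.py <<'E'
def tool(h,pitch,alpha):
    # stick heading h deg, nose-down pitch deg, tool tilt alpha; returns R, stick X
    H=np.array([np.cos(np.radians(h)),np.sin(np.radians(h)),0]);Y=np.array([-H[1],H[0],0]);U=np.array([0,0,1.])
    p=np.radians(pitch);X=np.cos(p)*H-np.sin(p)*U;Z=np.cross(X,Y);a=np.radians(alpha)
    tz=np.sin(a)*X-np.cos(a)*Z;return np.column_stack([np.cross(Y,tz),Y,tz]),X
E
python3 - <<'E'
from h import *
did([0.1432,-.42,0.038],[0,0,-1.27])
Rm,X=tool(73.6,0,20)
G=np.array([.397,-.345,.044]);g=G+.0188*Rm[:,2]
go(g-.13*Rm[:,2],Rm);print(g,g-.13*Rm[:,2])
E
```

```text
t 6.65 cmd [ 0.394  -0.3463  0.25  ] meas [ 0.392  -0.3481  0.2469] rot err deg [ 0.22 -0.01  0.24] F [0.7 0.5 0.7] w 0.0875 j [-20.   6. -16.  -0. -68.  -6.]
shift [ 0.0349 -0.009   0.1015] rv [-0.0315 -0.3481 -0.1785]
[ 0.39881545 -0.33883163  0.02633378] [ 0.38626181 -0.38148524  0.14849382]
```

Emit:
step_arm([
  [[0.006, -0.001, 0.02], [-0.005, -0.06, -0.03], 0],
  [[0.013, -0.003, 0.045], [-0.012, -0.13, -0.065], 0],
  [[0.021, -0.005, 0.07], [-0.02, -0.21, -0.11], 0],
  [[0.028, -0.007, 0.088], [-0.025, -0.28, -0.145], 0],
  [[0.0349, -0.009, 0.1015], [-0.0315, -0.3481, -0.1785], 0],
  [[0.0349, -0.009, 0.1015], [-0.0315, -0.3481, -0.1785], 0],
  [[0.0349, -0.009, 0.1015], [-0.0315, -0.3481, -0.1785], 0],
])

```text
time_s: 7.35
tcp_pos: [0.3852, -0.3819, 0.146]
eef_rot: [179.8, 20.0, -106.6]
contact_force: [-0.3, 0.7, -0.3]
gripper_width: 0.0878
```

```bash
python3 - <<'E'
from h import *
did([0.0349,-.009,.1015],[-0.0315,-.3481,-.1785])
c=cap('wrist','w3');save(c,'w3');crop(c,150,60,320,200,2.5,'w3c')
G=np.array([.397,-.345,.044]);Rm,X=tool(73.6,0,20)
for d in (-.04,0,.05,.155): print(proj(c,G+d*X))
E
```

```text
t 7.35 cmd [ 0.3863 -0.3815  0.1485] meas [ 0.3852 -0.3819  0.146 ] rot err deg [ 0.16  0.05 -0.22] F [-0.3  0.7 -0.3] w 0.0878 j [-38.  20.  -7. -19. -72.  29.]
[319.49358783 160.7933656 ]
[319.72463281 196.5816684 ]
[319.9658375  233.66097691]
[320.34900823 291.97848109]
```

View pics/w3.png

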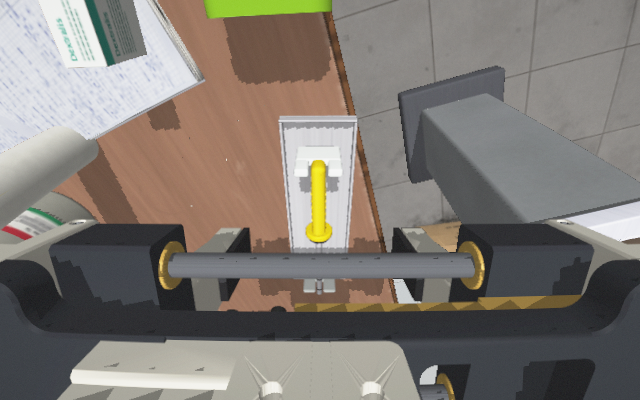

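View pics/w3c.png

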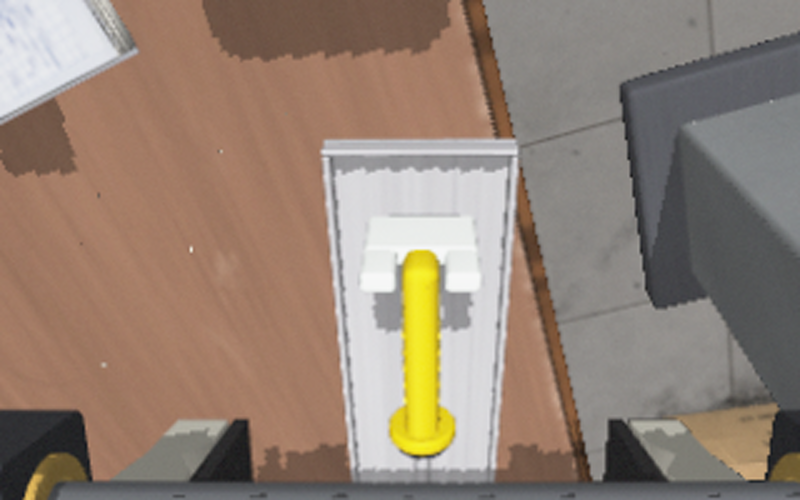

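Emit:
step_arm([
  [[0, 0, 0.03], [0, 0, 0], 0],
  [[0, 0, 0.065], [0, 0, 0], 0],
  [[0, 0, 0.095], [0, 0, 0], 0],
  [[0, 0, 0.115], [0, 0, 0], 0],
  [[0, 0, 0.125], [0, 0, 0], 0],
  [[0, 0, 0.128], [0, 0, 0], 0],
  [[0, 0, 0.128], [0, 0, 0], 0.4],
  [[0, 0, 0.128], [0, 0, 0], 0.8],
  [[0, 0, 0.128], [0, 0, 0], 1],
  [[0, 0, 0.128], [0, 0, 0], 1],
], force=40)

```text
time_s: 8.4
tcp_pos: [0.3991, -0.3403, 0.0285]
eef_rot: [-179.9, 20.0, -106.4]
contact_force: [-0.1, -0.5, 0.4]
gripper_width: 0.0614
```

Emit:
step_arm([
  [[0, 0, 0], [0, 0, 0], 1],
  [[0, 0, 0], [0, 0, 0], 1],
  [[0, 0, 0], [0, 0, 0], 1],
  [[0, 0, 0], [0, 0, 0], 1],
  [[0, 0, 0], [0, 0, 0], 1],
])

```text
time_s: 8.9
tcp_pos: [0.3988, -0.3398, 0.0277]
eef_rot: [180.0, 20.0, -106.4]
contact_force: [-1.0, 0.3, -0.5]
gripper_width: 0.0214
```

```bash
python3 - <<'E'
from h import *
did([0,0,.128],[0,0,0])
E
```

```text
t 8.9 cmd [ 0.3987 -0.3395  0.0282] meas [ 0.3988 -0.3398  0.0277] rot err deg [ 0.    0.   -0.01] F [-1.   0.3 -0.5] w 0.0214 j [-35.  25. -15. -23. -58.  32.]
```

Emit:
step_arm([
  [[0, 0, 0], [0, 0, 0], 1],
  [[0, 0, 0], [0, 0, 0], 1],
  [[0, 0, 0], [0, 0, 0], 1],
  [[0, 0, 0], [0, 0, 0], 1],
])

```text
time_s: 9.3
tcp_pos: [0.3988, -0.3398, 0.0277]
eef_rot: [180.0, 20.0, -106.4]
contact_force: [-0.6, 0.1, -0.5]
gripper_width: 0.0135
```

```bash
python3 - <<'E'
from h import *
did([0,0,0],[0,0,0])
p,Rm=cmd();go(p+[0,0,.15]);go(p+[0,-.02,.25])
E
```

```text
t 9.3 cmd [ 0.3987 -0.3395  0.0282] meas [ 0.3988 -0.3398  0.0277] rot err deg [ 0.  0. -0.] F [-0.6  0.1 -0.5] w 0.0135 j [-35.  25. -15. -23. -58.  32.]
shift [-0.0513  0.     -0.141 ] rv [0. 0. 0.]
shift [-0.0675 -0.0056 -0.2415] rv [0. 0. 0.]
```

Emit:
step_arm([
  [[-0.0034, 0, -0.0094], [0, 0, 0], 1],
  [[-0.0103, 0, -0.0282], [0, 0, 0], 1],
  [[-0.0205, 0, -0.0564], [0, 0, 0], 1],
  [[-0.0342, 0, -0.094], [0, 0, 0], 1],
  [[-0.0479, 0, -0.1316], [0, 0, 0], 1],
  [[-0.0581, 0, -0.1598], [0, 0, 0], 1],
  [[-0.065, 0, -0.1786], [0, 0, 0], 1],
  [[-0.0684, 0, -0.188], [0, 0, 0], 1],
  [[-0.0684, 0, -0.188], [0, 0, 0], 1],
])

```text
time_s: 10.2
tcp_pos: [0.3991, -0.3402, 0.2294]
eef_rot: [-179.8, 19.9, -106.3]
contact_force: [-0.0, -0.7, -1.5]
gripper_width: 0.0137
```

```bash
python3 - <<'E'
from h import *
did([-.0684,0,-.188],[0,0,0])
c=cap('wrist','w4');save(c,'w4');crop(c,200,100,240,220,3,'w4c')
t=cap('top');save(t,'t4');crop(t,280,180,130,110,6,'t4');s=cap('scene');save(s,'s4');crop(s,280,130,130,110,6,'s4')
X=tool(73.6,0,0)[1];P=np.array(c['st']['tcp_pos']);M=R.from_euler('xyz',c['st']['eef_rot'],degrees=True).as_matrix();G=P-.0188*M[:,2]
for d in (-.04,0,.05,.155): print(proj(c,G+d*X),proj(t,G+d*X),proj(s,G+d*X))
E
```

```text
t 10.2 cmd [ 0.3987 -0.3395  0.2283] meas [ 0.3991 -0.3402  0.2294] rot err deg [-0.13 -0.06  0.05] F [-0.  -0.7 -1.5] w 0.0137 j [-34.  13.  -4. -19. -79.  22.]
[321.21690948 195.26108802] [394.41330654 266.29538063] [383.4655456  157.49198193]
[321.17827566 254.77918958] [375.98919813 261.32775311] [375.82436946 162.35483346]
[321.14323965 307.26884539] [353.01785675 255.13803064] [365.90041506 168.67077184]
[321.0966078  374.98182234] [304.96086134 242.20313818] [343.6096086 182.8587169]
```

View pics/w4c.png

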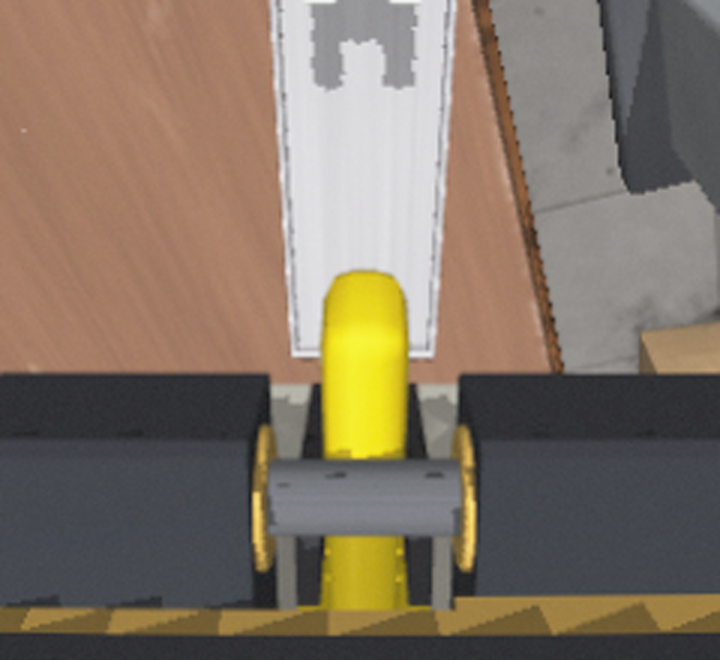

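View pics/t4.png

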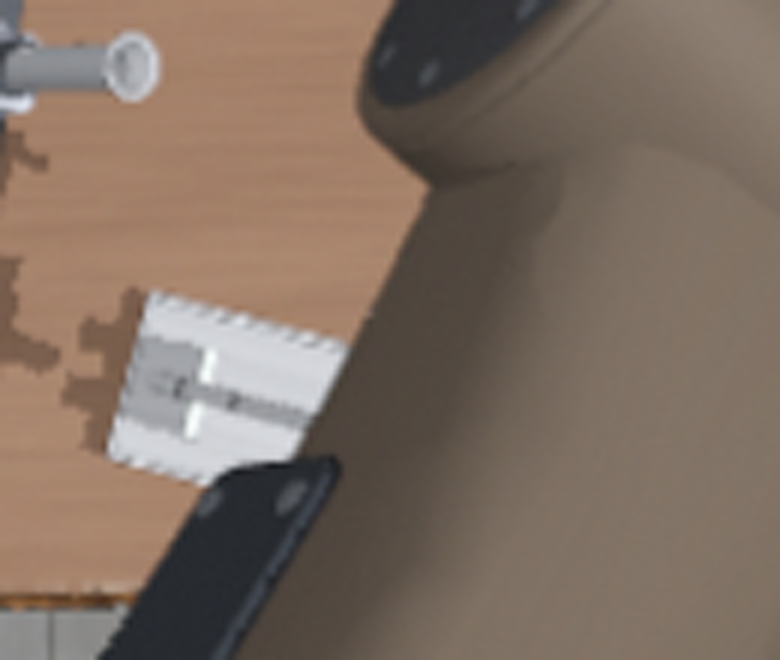

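View pics/s4.png

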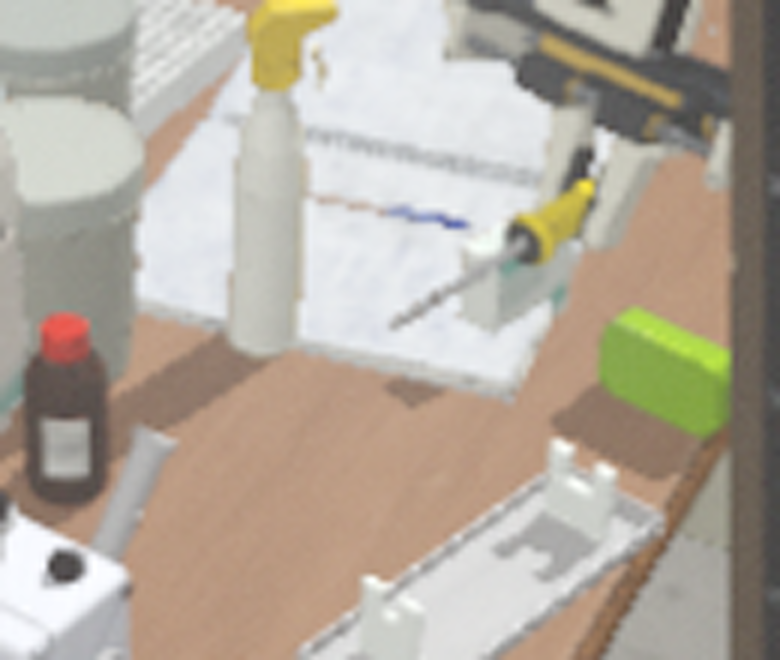

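```bash
cat >> h.py <<'E'
M0=np.array([.5665,-.192,.129])
def seat(out,M=M0,h=80.5,pitch=50,alpha=20,dG=.05):
    # TCP pose such that collar is 'out' m outside the mouth along axis
    Rm,X=tool(h,pitch,alpha); G=M-X*(out+dG); return G+.0188*Rm[:,2],Rm
E
python3 - <<'E'
from h import *
p,Rm=seat(.165);print(p);go(p,Rm)
E
```

```text
[ 0.54213908 -0.3375751   0.27741828]
shift [-0.0566 -0.1371 -0.0317] rv [ 0.0109  0.8716 -0.1239]
```

Emit:
step_arm([
  [[-0.004, -0.01, -0.01], [0.001, 0.05, -0.01], 1],
  [[-0.01, -0.025, -0.02], [0.002, 0.15, -0.02], 1],
  [[-0.016, -0.04, -0.03], [0.003, 0.26, -0.04], 1],
  [[-0.022, -0.055, -0.035], [0.005, 0.38, -0.055], 1],
  [[-0.03, -0.073, -0.035], [0.006, 0.5, -0.07], 1],
  [[-0.038, -0.091, -0.035], [0.008, 0.62, -0.09], 1],
  [[-0.045, -0.109, -0.033], [0.009, 0.73, -0.104], 1],
  [[-0.051, -0.124, -0.0317], [0.0105, 0.82, -0.117], 1],
  [[-0.0566, -0.1371, -0.0317], [0.0109, 0.8716, -0.1239], 1],
  [[-0.0566, -0.1371, -0.0317], [0.0109, 0.8716, -0.1239], 1],
])

```text
time_s: 11.35
tcp_pos: [0.5432, -0.3365, 0.2739]
eef_rot: [179.6, -30.1, -99.1]
contact_force: [-0.2, -0.5, -1.4]
gripper_width: 0.0141
```

```bash
cat > look.py <<'E'
from h import *
import sys
n=sys.argv[1]
c=cap('wrist','w'+n);save(c,'w'+n);t=cap('top');save(t,'t'+n);s=cap('scene');save(s,'s'+n)
crop(t,260,160,110,80,7,'t'+n);crop(s,280,140,90,75,8,'s'+n)
X=tool(80.5,50,0)[1];M=R.from_euler('xyz',c['st']['eef_rot'],degrees=True).as_matrix();G=np.array(c['st']['tcp_pos'])-.0188*M[:,2]
for nm,P in [('handle',G),('collar',G+.05*X),('tip',G+.155*X),('mouth',M0)]:
    print(nm,P.round(4),'w',proj(c,P).round(1),'t',proj(t,P).round(1),((proj(t,P)-[260,160]+.43)*7).round(0),'s',proj(s,P).round(1),((proj(s,P)-[280,140]+.43)*8).round(0))
E
python3 - <<'E'
from h import *
did([-0.0566, -0.1371, -0.0317], [0.0109, 0.8716, -0.1239])
E
python3 look.py 5
```

```text
t 11.35 cmd [ 0.5421 -0.3376  0.2774] meas [ 0.5432 -0.3365  0.2739] rot err deg [ 0.18 -0.14  0.34] F [-0.2 -0.5 -1.4] w 0.0141 j [  1.  13. -23.  33. -65. -27.]
handle [ 0.5448 -0.3272  0.2902] w [321.3 254. ] t [367.  189.4] [752. 209.] s [331.3 141.4] [414.  15.]
collar [ 0.5501 -0.2955  0.2519] w [320.7 306.5] t [349.6 189.7] [631. 211.] s [325. 156.] [363. 131.]
tip [ 0.5613 -0.2289  0.1715] w [319.9 374.4] t [317.6 190.2] [406. 214.] s [311.8 186.5] [258. 375.]
mouth [ 0.5665 -0.192   0.129 ] w [320.6 399.4] t [301.9 190.7] [297. 218.] s [304.8 202.8] [202. 506.]
```

View pics/w5.png

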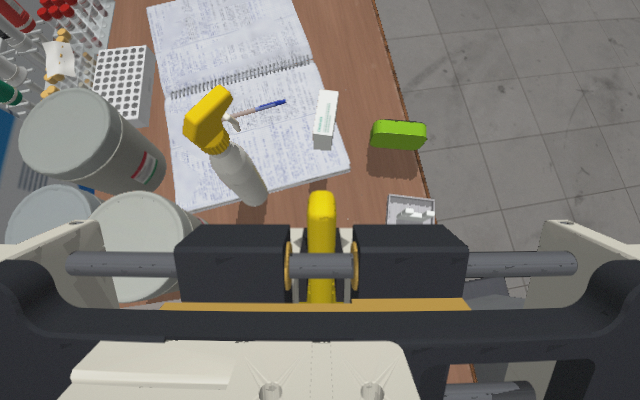

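View pics/t5.png

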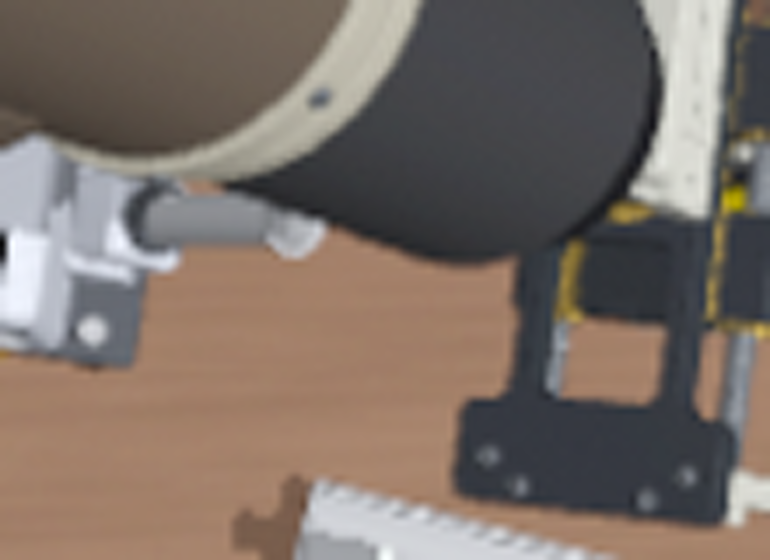

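View pics/s5.png

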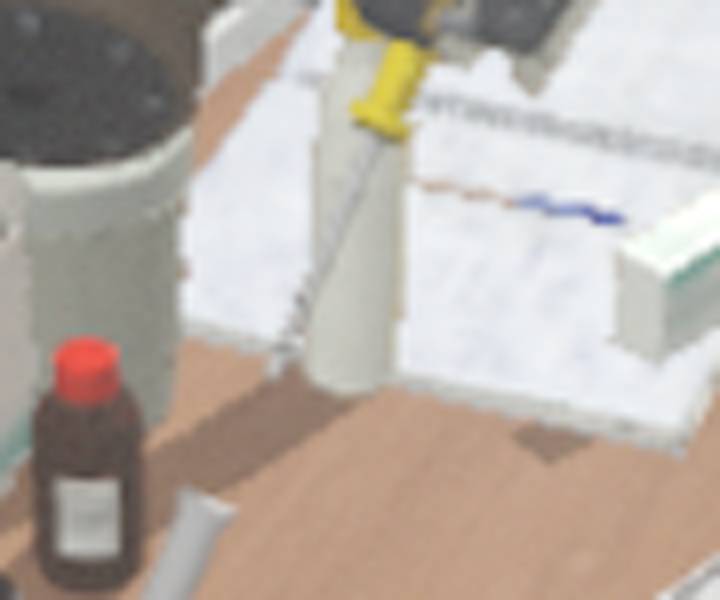

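```bash
python3 - <<'E'
from h import *
t=load('top0');s=load('s5');crop(t,280,170,40,40,15,'tm');crop(s,290,150,50,60,12,'sm')
E
```

```text
(no output)
```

View pics/tm.png

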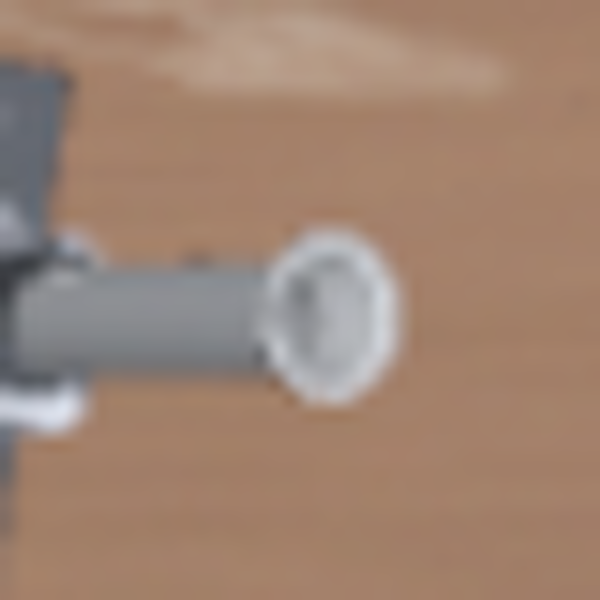

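View pics/sm.png

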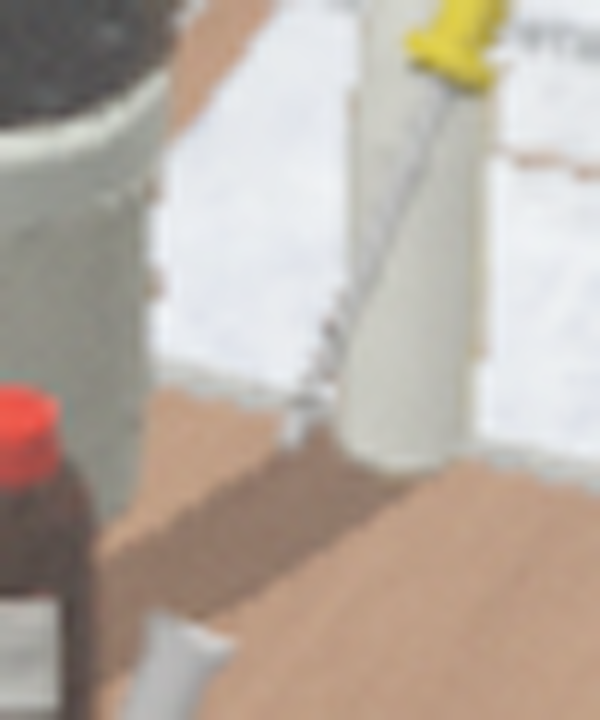

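```bash
python3 - <<'E'
from h import *
t=load('top0');s=load('s5')
a=(t,np.array([301.67,190.67]))
print(tri([a,(s,np.array([305.7,201.8]))]));print(tri([a,(s,np.array([303.5,201.8]))]))
# calibrate: dipstick on the rest, scene0
print(s['R'][0],proj(s,[.5665,-.192,.129]))
s0=load('scene0')
X=tool(73.6,0,0)[1];G=np.array([.397,-.345,.044])
print('collar',proj(s0,G+.05*X),'hend',proj(s0,G-.04*X), 'seen',[310+362/7-.4,190+208/7-.4],[310+474/7-.4,190+115/7-.4])
print('top',proj(t,G+.05*X),proj(t,G-.04*X),[290+385/7-.4,220+240/7-.4],[290+620/7-.4,220+300/7-.4])
E
```

```text
(array([ 0.56465673, -0.1918756 ,  0.13420592]), [np.float64(0.507070479191606), np.float64(0.38499971129585003)])
(array([ 0.56800649, -0.19055853,  0.13314866]), [np.float64(0.9211648318208775), np.float64(0.6999907214468106)])
[-0.89294103 -0.44959964  0.02272601] [304.82004222 202.83134178]
collar [360.62234723 219.32803319] hend [377.02403745 207.29747353] seen [361.31428571428575, 219.31428571428572] [377.31428571428575, 206.0285714285714]
top [344.55280314 253.74048397] [378.39287477 262.85964098] [344.6, 253.88571428571427] [378.1714285714286, 262.45714285714286]
```

```bash
python3 - <<'E'
from h import *
s=cap('scene');save(s,'s6');crop(s,290,140,50,70,10,'s6')
st=s['st'];M=R.from_euler('xyz',st['eef_rot'],degrees=True).as_matrix();G=np.array(st['tcp_pos'])-.0188*M[:,2]
a=np.radians(20);X=M@[-np.cos(a),0,np.sin(a)]
print(st['time_s'],st['tcp_pos'],st['eef_rot'],X,tool(80.5,50,0)[1])
for d in(.05,.155): print(proj(s,G+d*X),(proj(s,G+d*X)-[290,140]+.45)*10)
print((proj(s,M0)-[290,140]+.45)*10)
E
```

```text
11.5 [ 0.54173241 -0.3378379   0.27575214] [179.85577038 -29.95426778 -99.43861969] [ 0.10466235  0.63483014 -0.7655302 ] [ 0.10609056  0.63397216 -0.76604444]
[325.632599   155.41789911] [360.82599005 158.67899106]
[312.48608818 185.92519256] [229.36088182 463.75192562]
[152.70042219 632.81341778]
```

View pics/s6.png

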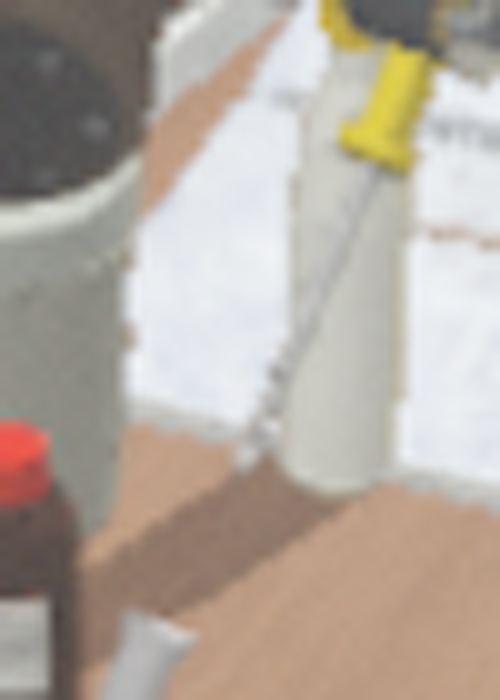

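```bash
python3 - <<'E'
from h import *
w=load('w5');st=w['st'];R0=w['R'];C=-w['R'].T@w['t'];p,_=cmd()
for d in [(0.02,.13,.08),(.02,.17,.08),(.02,.2,.1),(.02,.17,.04)]:
    c=dict(w);c['t']=-R0@(C+np.array(d)+p-np.array(st['tcp_pos'])); print(d,proj(c,M0)); go(p+d)
E
```

```text
(0.02, 0.13, 0.08) [318.78184392 268.82988939]
shift [-0.0739  0.0017 -0.135 ] rv [0. 0. 0.]
(0.02, 0.17, 0.08) [314.33586424 240.61615069]
shift [-0.1081  0.0083 -0.1548] rv [0. 0. 0.]
(0.02, 0.2, 0.1) [311.50485749 222.57563917]
shift [-0.1237  0.0133 -0.1869] rv [0. 0. 0.]
(0.02, 0.17, 0.04) [313.8175865 237.4026242]
shift [-0.1281  0.0083 -0.1201] rv [0. 0. 0.]
```

```bash
python3 - <<'E'
from h import *
w=load('w5');p,R0=cmd()
T=np.eye(4);T[:3,:3]=R.from_euler('xyz',w['st']['eef_rot'],degrees=True).as_matrix();T[:3,3]=w['st']['tcp_pos']
W=np.eye(4);W[:3,:3]=w['R'];W[:3,3]=w['t'];TC=np.linalg.inv(W@T)  # tool_cam
Rm,X=tool(80.5,20,20)
for q in [(.575,-.12,.29),(.545,-.10,.29)]:
    T2=np.eye(4);T2[:3,:3]=Rm;T2[:3,3]=q;I=np.linalg.inv(T2@TC);c=dict(w);c['R']=I[:3,:3];c['t']=I[:3,3];print(proj(c,M0),T2@TC[:,3]);go(q,Rm)
E
```

```text
[317.87882504 120.01055775] [ 0.56360482 -0.18994562  0.44840821  1.        ]
shift [-0.1843  0.0035 -0.1209] rv [-0.     -0.5236  0.    ]
[287.94062809 106.19842998] [ 0.53360482 -0.16994562  0.44840821  1.        ]
shift [-0.1971  0.0364 -0.1283] rv [-0.     -0.5236  0.    ]
```

Emit:
step_arm([
  [[0.01, 0, -0.018], [0, -0.04, 0], 1],
  [[0.02, 0, -0.04], [0, -0.1, 0], 1],
  [[0.005, 0, -0.065], [0, -0.2, 0], 1],
  [[-0.03, 0.001, -0.085], [0, -0.3, 0], 1],
  [[-0.07, 0.0015, -0.1], [0, -0.4, 0], 1],
  [[-0.11, 0.002, -0.115], [0, -0.48, 0], 1],
  [[-0.15, 0.003, -0.12], [0, -0.52, 0], 1],
  [[-0.175, 0.0035, -0.121], [0, -0.5236, 0], 1],
  [[-0.184, 0.0035, -0.121], [0, -0.5236, 0], 1],
  [[-0.184, 0.0035, -0.121], [0, -0.5236, 0], 1],
])

```text
time_s: 12.55
tcp_pos: [0.5747, -0.1203, 0.2895]
eef_rot: [180.0, 0.0, -99.5]
contact_force: [-0.2, -0.2, -0.8]
gripper_width: 0.0136
```

Emit:
step_arm([
  [[0, 0, 0], [0, 0, 0], 1],
  [[0, 0, 0], [0, 0, 0], 1],
  [[0, 0, 0], [0, 0, 0], 1],
])

```text
time_s: 12.85
tcp_pos: [0.5751, -0.1213, 0.2903]
eef_rot: [-180.0, 0.0, -99.6]
contact_force: [-0.6, -0.5, -1.2]
gripper_width: 0.0139
```

```bash
python3 - <<'E'
from h import *
did([-0.184,0.0035,-0.121],[0,-.5236,0])
c=cap('wrist','w7');save(c,'w7');crop(c,260,60,130,130,6,'w7c');print(proj(c,M0),(proj(c,M0)-[260,60]+.4)*6)
go([.53,-.11,.31])
E
```

```text
t 12.85 cmd [ 0.575  -0.1202  0.2902] meas [ 0.5751 -0.1213  0.2903] rot err deg [-0.04  0.   -0.05] F [-0.6 -0.5 -1.2] w 0.0139 j [  7.  10.  -5.   0. -75. -17.]
[318.24062852 121.16245307] [351.84377112 369.37471843]
shift [-0.0026  0.046  -0.0198] rv [0. 0. 0.]
```

View pics/w7c.png

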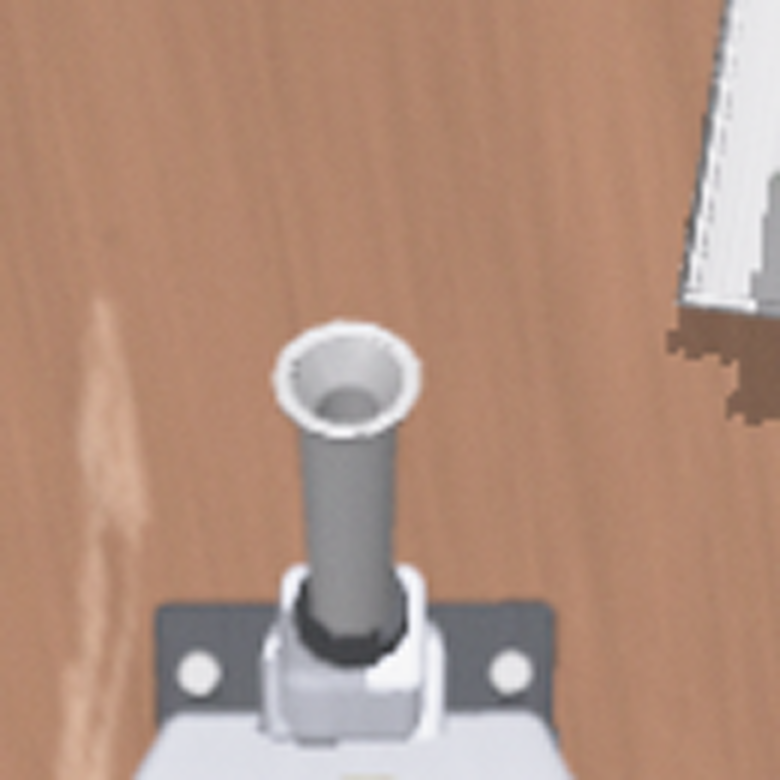

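View pics/w7.png

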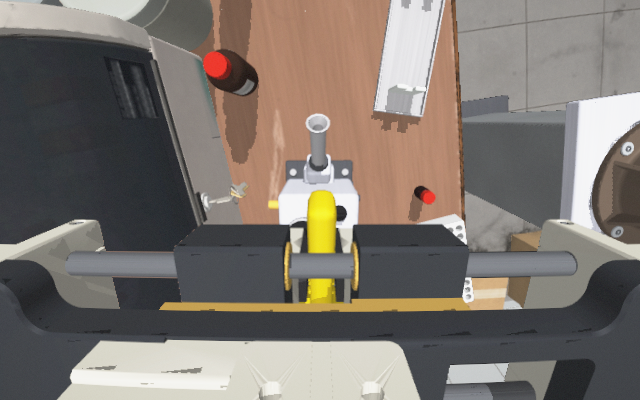

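```bash
python3 - <<'E'
from h import *
w=load('w7');t=load('top0');s=load('s6')
a=(w,np.array([260+347/6-.42,60+379/6-.42]));b=(t,np.array([301.67,190.67]))
for sp in [(305.55,202.15),(303.95,201.95)]:
    d=(s,np.array(sp))
    print(tri([a,d]),tri([a,b]),tri([a,b,d]))
for z in(.125,.13,.135): print(atz(*a,z))
E
```

```text
(array([ 0.56585764, -0.19140011,  0.13247041]), [np.float64(1.8516420399076712), np.float64(0.6369270451827538)]) (array([ 0.56787656, -0.19081298,  0.11806736]), [np.float64(0.333916940118572), np.float64(0.1530655927815509)]) (array([ 0.56591611, -0.19140374,  0.13246825]), [np.float64(1.806495299302884), np.float64(0.04525638376006047), np.float64(0.6527941797462878)])
(array([ 0.56810576, -0.19023445,  0.13317624]), [np.float64(0.47960279744841383), np.float64(0.16484373103108607)]) (array([ 0.56787656, -0.19081298,  0.11806736]), [np.float64(0.333916940118572), np.float64(0.1530655927815509)]) (array([ 0.56744636, -0.19069222,  0.13279619]), [np.float64(0.2743075770036712), np.float64(0.6695711243409405), np.float64(0.4237450024926627)])
[ 0.56774857 -0.19045705  0.125     ]
[ 0.56768381 -0.19046864  0.13      ]
[ 0.56761905 -0.19048023  0.135     ]
```

Emit:
step_arm([
  [[0, 0.015, -0.005], [0, 0, 0], 1],
  [[0, 0.04, -0.005], [0, 0, 0], 1],
  [[0, 0.065, 0], [0, 0, 0], 1],
  [[0, 0.08, 0], [0, 0, 0], 1],
  [[0, 0.08, 0], [0, 0, 0], 1],
  [[0, 0.08, 0], [0, 0, 0], 1],
  [[0, 0.08, 0], [0, 0, 0], 1],
])

```text
time_s: 13.6
tcp_pos: [0.4969, -0.1074, 0.2901]
eef_rot: [-180.0, -0.0, -99.5]
contact_force: [-0.6, 0.5, -0.3]
gripper_width: 0.0137
```

```bash
python3 - <<'E'
from h import *
did([0,.08,0],[0,0,0])
c=cap('wrist','w8');save(c,'w8');p=proj(c,M0);print(p);x0,y0=int(p[0])-60,int(p[1])-60;crop(c,x0,y0,130,130,6,'w8c');print(x0,y0,(p-[x0,y0]+.4)*6)
E
```

```text
t 13.6 cmd [ 0.4961 -0.107   0.2902] meas [ 0.4969 -0.1074  0.2901] rot err deg [-0.03  0.    0.  ] F [-0.6  0.5 -0.3] w 0.0137 j [ 10.   2. -14.   0. -73. -19.]
[246.93737479 120.63798259]
186 60 [368.02424872 366.22789556]
```

View pics/w8c.png

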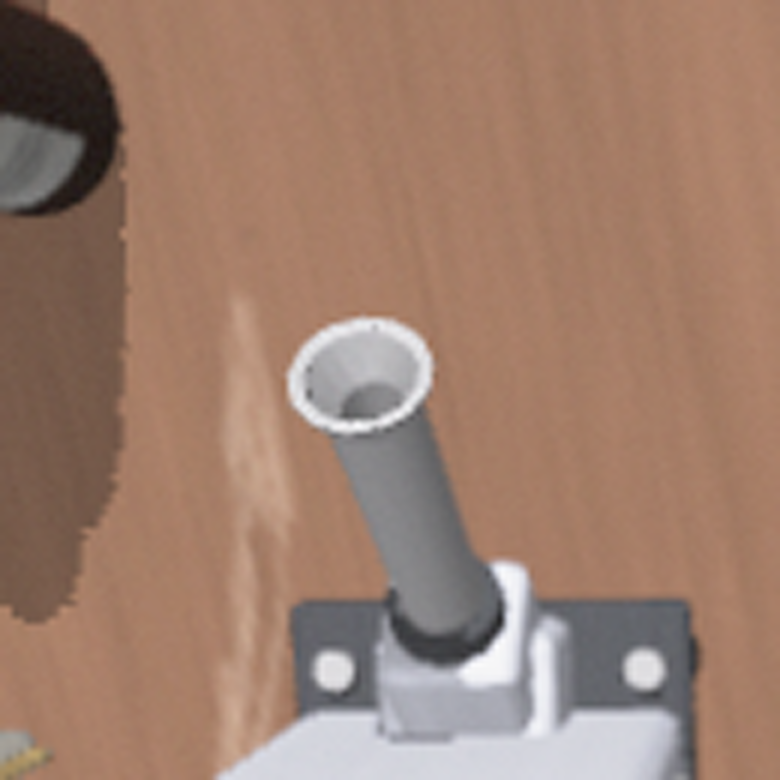

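```bash
python3 - <<'E'
from h import *
w=load('w7');w8=load('w8');s=load('s6');t=load('top0')
a=(w,np.array([260+347/6-.42,60+379/6-.42]));e=(w8,np.array([186+361/6-.42,60+375/6-.42]));d=(s,np.array([303.95,201.95]));b=(t,np.array([301.67,190.67]))
print(tri([a,e]));print(tri([a,e,d]));print(tri([a,a,e,e,b,d]))
# tube lean check with base px vs w7
for z in (.13,): pass
E
```

```text
(array([ 0.56765673, -0.19054616,  0.13104565]), [np.float64(0.07099997294760726), np.float64(0.07096870230994334)])
(array([ 0.56781761, -0.19036862,  0.13294481]), [np.float64(0.1861767269437526), np.float64(0.6117189506395101), np.float64(0.2724439864621518)])
(array([ 0.56740434, -0.19060568,  0.1327247 ]), [np.float64(0.25412675403964047), np.float64(0.25412675403964047), np.float64(0.18563347684046086), np.float64(0.18563347684046086), np.float64(0.6672745805042171), np.float64(0.43087666168720584)])
```

```bash
cat >> h.py <<'E'
M0=np.array([.5677,-.1905,.132])
def seat(out,M=M0,h=80.5,pitch=50,alpha=20,dG=.05,dz=.0014):
    Rm,X=tool(h,pitch,alpha);Z=np.cross(X,tool(h,0,0)[0][:,1]); G=M-X*(out+dG)+dz*Z; return G+.0188*Rm[:,2],Rm
E
python3 - <<'E'
from h import *
p,Rm=seat(.15);print(p);go(p,Rm)
print(tool(80.5,50,20)[0].T@np.array([0,0,1]))
E
```

```text
[ 0.54510745 -0.32550776  0.26982751]
shift [ 0.2074 -0.0844  0.0204] rv [-0.      0.5236  0.    ]
[ 0.5        0.        -0.8660254]
```

Emit:
step_arm([
  [[0.02, -0.01, -0.02], [0, 0, 0], 1],
  [[0.055, -0.025, -0.03], [0, 0.02, 0], 1],
  [[0.095, -0.04, -0.03], [0, 0.08, 0], 1],
  [[0.135, -0.055, -0.03], [0, 0.18, 0], 1],
  [[0.17, -0.07, -0.02], [0, 0.28, 0], 1],
  [[0.195, -0.08, -0.005], [0, 0.39, 0], 1],
  [[0.205, -0.084, 0.01], [0, 0.48, 0], 1],
  [[0.2074, -0.0844, 0.0204], [0, 0.5236, 0], 1],
  [[0.2074, -0.0844, 0.0204], [0, 0.5236, 0], 1],
  [[0.2074, -0.0844, 0.0204], [0, 0.5236, 0], 1],
])

```text
time_s: 14.65
tcp_pos: [0.5458, -0.3257, 0.2692]
eef_rot: [179.9, -29.9, -99.5]
contact_force: [0.3, 0.0, -0.0]
gripper_width: 0.0137
```

```bash
python3 - <<'E'
from h import *
did([0.2074,-.0844,.0204],[0,.5236,0])
p,Rm=seat(.113);go(p,Rm)
E
```

```text
t 14.65 cmd [ 0.5451 -0.3255  0.2698] meas [ 0.5458 -0.3257  0.2692] rot err deg [0.04 0.05 0.04] F [ 0.3  0.  -0. ] w 0.0137 j [  2.  13. -23.  33. -65. -29.]
shift [-0.0347 -0.      0.0126] rv [-0. -0.  0.]
```

Tip to about 8 mm off the mouth, then look.

Emit:
step_arm([
  [[-0.009, 0, 0.0033], [0, 0, 0], 1],
  [[-0.018, 0, 0.0066], [0, 0, 0], 1],
  [[-0.028, 0, 0.01], [0, 0, 0], 1],
  [[-0.0347, 0, 0.0126], [0, 0, 0], 1],
  [[-0.0347, 0, 0.0126], [0, 0, 0], 1],
  [[-0.0347, 0, 0.0126], [0, 0, 0], 1],
])

```text
time_s: 15.25
tcp_pos: [0.5493, -0.3022, 0.2411]
eef_rot: [180.0, -30.0, -99.5]
contact_force: [-0.4, 0.7, -1.3]
gripper_width: 0.0137
```

```bash
python3 - <<'E'
from h import *
did([-.0347,0,.0126],[0,0,0])
s=cap('scene');save(s,'s9');crop(s,285,160,50,60,12,'s9');t=cap('top');crop(t,280,170,60,40,12,'t9')
E
```

```text
t 15.25 cmd [ 0.549  -0.3021  0.2415] meas [ 0.5493 -0.3022  0.2411] rot err deg [-0.   -0.01  0.03] F [-0.4  0.7 -1.3] w 0.0137 j [  4.  14. -26.  33. -63. -33.]
```

View pics/s9.png

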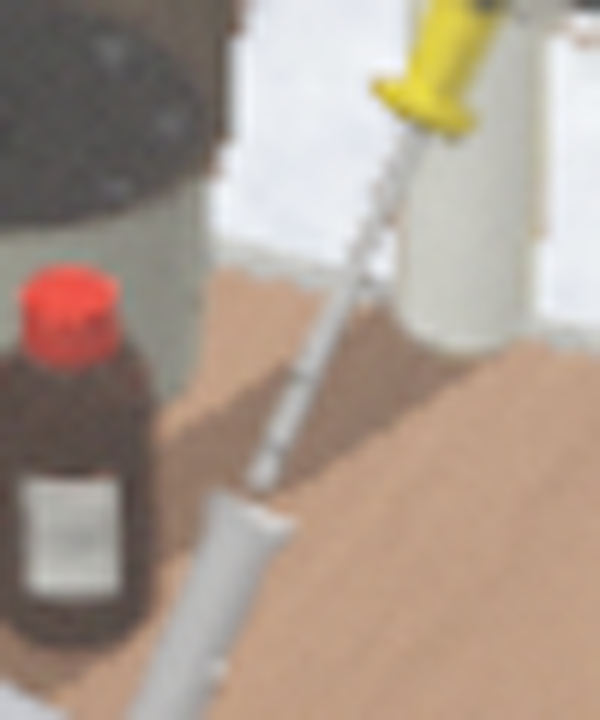

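View pics/t9.png

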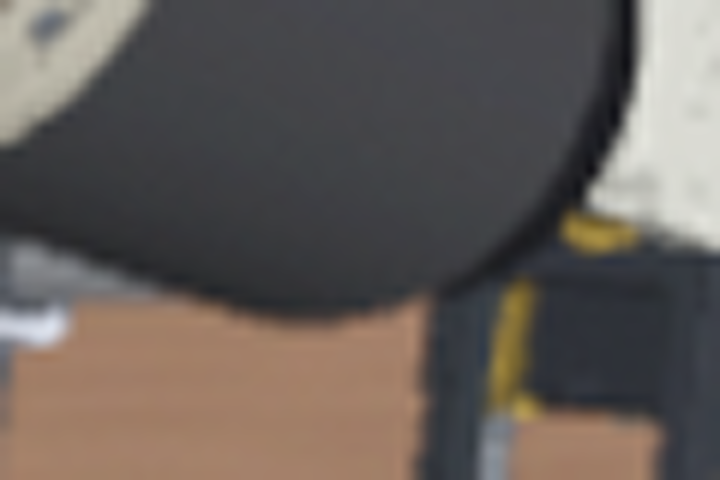

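Emit:
step_arm([
  [[-0.0094, 0, 0.0034], [0, 0, 0], 1],
  [[-0.0188, 0, 0.0068], [0, 0, 0], 1],
  [[-0.0282, 0, 0.0103], [0, 0, 0], 1],
  [[-0.0376, 0, 0.0137], [0, 0, 0], 1],
  [[-0.0376, 0, 0.0137], [0, 0, 0], 1],
])

```text
time_s: 15.85
tcp_pos: [0.5531, -0.2762, 0.209]
eef_rot: [179.9, -30.0, -99.4]
contact_force: [-0.5, -0.9, -0.9]
gripper_width: 0.0138
```

```bash
python3 - <<'E'
from h import *
did([-.0376,0,.0137],[0,0,0])
s=cap('scene');save(s,'s10');crop(s,285,160,50,60,12,'s10')
E
```

```text
t 15.85 cmd [ 0.5532 -0.2767  0.2109] meas [ 0.5531 -0.2762  0.209 ] rot err deg [ 0.08 -0.02  0.1 ] F [-0.5 -0.9 -0.9] w 0.0138 j [  7.  15. -28.  33. -61. -37.]
```

View pics/s10.png

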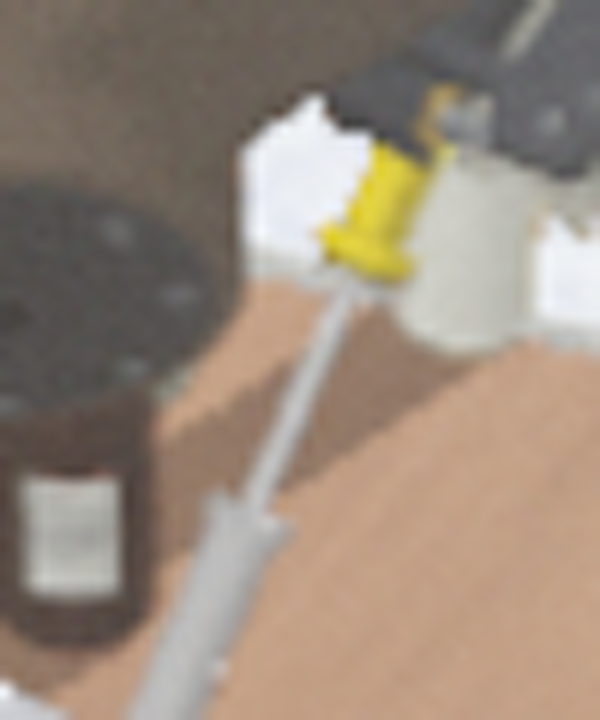

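Tip is in the mouth (at about (258,505)) with no force. Remaining ≈73 mm; go on 60 mm.

Emit:
step_arm([
  [[-0.0094, 0, 0.0034], [0, 0, 0], 1],
  [[-0.0188, 0, 0.0068], [0, 0, 0], 1],
  [[-0.0282, 0, 0.0103], [0, 0, 0], 1],
  [[-0.0376, 0, 0.0137], [0, 0, 0], 1],
  [[-0.047, 0, 0.0171], [0, 0, 0], 1],
  [[-0.0564, 0, 0.0205], [0, 0, 0], 1],
  [[-0.0564, 0, 0.0205], [0, 0, 0], 1],
])

```text
time_s: 16.6
tcp_pos: [0.5595, -0.2383, 0.1633]
eef_rot: [179.9, -30.0, -99.4]
contact_force: [-0.8, 0.2, -0.3]
gripper_width: 0.0135
```

```bash
python3 - <<'E'
from h import *
did([-.0564,0,.0205],[0,0,0])
s=cap('scene');save(s,'s11');crop(s,285,160,50,60,12,'s11')
E
```

```text
t 16.6 cmd [ 0.5596 -0.2386  0.1649] meas [ 0.5595 -0.2383  0.1633] rot err deg [ 0.06 -0.03  0.08] F [-0.8  0.2 -0.3] w 0.0135 j [ 11.  18. -31.  34. -57. -43.]
```

View pics/s11.png

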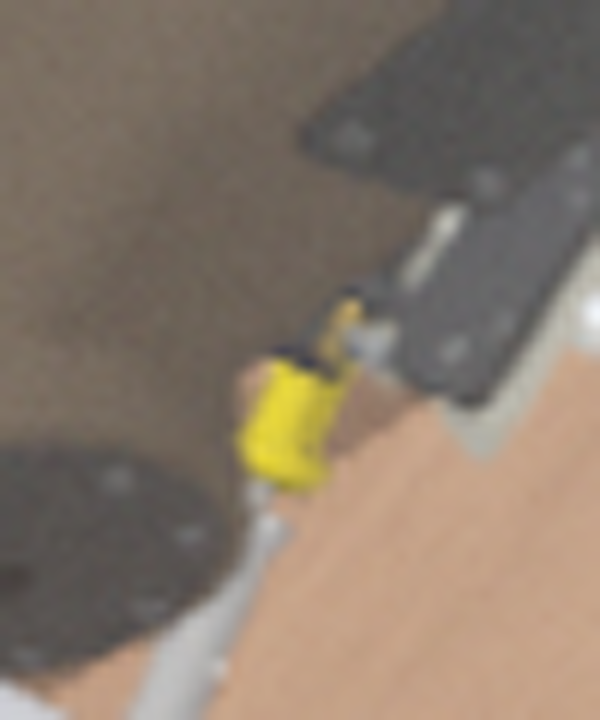

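```bash
python3 - <<'E'
from h import *
s=load('s11');crop(s,190,80,200,200,4,'s11b')
E
```

```text
(no output)
```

View pics/s11b.png

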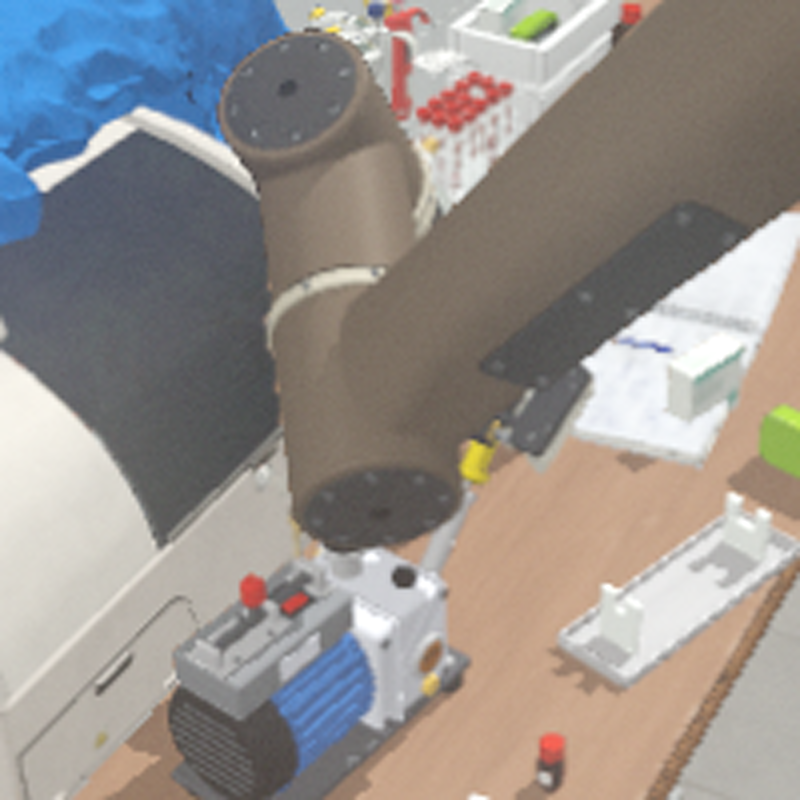

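```bash
python3 - <<'E'
from h import *
s=load('s11');o,v=ray(s,(276,216))
for y in (.1,.05,0,-.05,-.1): print(o+v*(y-o[1])/v[1])
print('cap proj',proj(s,[.60,-.06,.157]))
E
```

```text
[0.48994174 0.1        0.32070908]
[0.52197665 0.05       0.27099977]
[0.55401156 0.         0.22129047]
[ 0.58604647 -0.05        0.17158116]
[ 0.61808138 -0.1         0.12187186]
cap proj [273.8659547  216.42253543]
```

Emit:
step_arm([
  [[-0.0028, 0, 0.001], [0, 0, 0], 1],
  [[-0.0056, 0, 0.002], [0, 0, 0], 1],
  [[-0.0085, 0, 0.0031], [0, 0, 0], 1],
  [[-0.0085, 0, 0.0031], [0, 0, 0], 1],
])

```text
time_s: 17.05
tcp_pos: [0.5606, -0.2332, 0.1573]
eef_rot: [180.0, -30.0, -99.5]
contact_force: [-1.4, 0.3, -0.2]
gripper_width: 0.0137
```

Emit:
step_arm([
  [[-0.0009, 0, 0.0003], [0, 0, 0], 1],
  [[-0.0019, 0, 0.0007], [0, 0, 0], 1],
  [[-0.0019, 0, 0.0007], [0, 0, 0], 1],
])

```text
time_s: 17.35
tcp_pos: [0.5609, -0.2325, 0.1568]
eef_rot: [-180.0, -30.1, -99.5]
contact_force: [-1.1, -3.5, 4.4]
gripper_width: 0.0136
```

```bash
python3 - <<'E'
from h import *
did([-.0085,0,.0031],[0,0,0])
did([-.0019,0,.0007],[0,0,0])
s=cap('scene');save(s,'s12');crop(s,285,180,50,50,12,'s12')
E
```

```text
t 17.35 cmd [ 0.5606 -0.2329  0.158 ] meas [ 0.5609 -0.2325  0.1568] rot err deg [-0.01 -0.06 -0.02] F [-1.1 -3.5  4.4] w 0.0136 j [ 11.  19. -31.  34. -57. -44.]
t 17.35 cmd [ 0.5608 -0.2316  0.1564] meas [ 0.5609 -0.2325  0.1568] rot err deg [-0.01 -0.06 -0.02] F [-1.1 -3.5  4.4] w 0.0136 j [ 11.  19. -31.  34. -57. -44.]
```

View pics/s12.png

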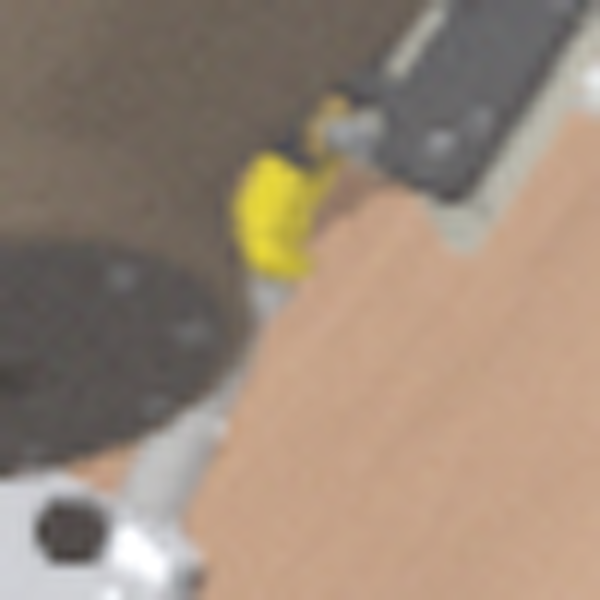

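Emit:
step_arm([
  [[-0.0009, 0, 0.0003], [0, 0, 0], 1],
  [[-0.0019, 0, 0.0007], [0, 0, 0], 1],
  [[-0.0019, 0, 0.0007], [0, 0, 0], 1],
  [[-0.0019, 0, 0.0007], [0, 0, 0], 1],
  [[-0.0019, 0, 0.0007], [0, 0, 0], 1],
])

```text
time_s: 17.9
tcp_pos: [0.5609, -0.2324, 0.1567]
eef_rot: [-180.0, -30.2, -99.6]
contact_force: [-1.6, -9.8, 13.6]
gripper_width: 0.0139
```

```bash
python3 - <<'E'
from h import *
did([-.0019,0,.0007],[0,0,0])
st=r.get_state();M=R.from_euler('xyz',st['eef_rot'],degrees=True).as_matrix();G=np.array(st['tcp_pos'])-.0188*M[:,2]
X=M@[-np.cos(np.radians(20)),0,np.sin(np.radians(20))];C=G+.05*X
print('collar-M',C-M0,'along',(C-M0)@-tool(80.5,50,0)[1])
E
```

```text
t 17.9 cmd [ 0.561  -0.2304  0.1549] meas [ 0.5609 -0.2324  0.1567] rot err deg [-0.   -0.19 -0.07] F [-1.6 -9.8 13.6] w 0.0139 j [ 11.  19. -31.  34. -57. -44.]
collar-M [ 0.0001322  -0.00099487  0.00256538] along 0.0025818906933627235
```

Emit:
step_arm([
  [[0, 0, 0], [0, 0, 0], 1],
  [[0, 0, 0], [0, 0, 0], 1],
  [[0, 0, 0], [0, 0, 0], 1],
  [[0, 0, 0], [0, 0, 0], 1],
  [[0, 0, 0], [0, 0, 0], 1],
  [[0, 0, 0], [0, 0, 0], 1],
  [[0, 0, 0], [0, 0, 0], 1],
  [[0, 0, 0], [0, 0, 0], 1],
  [[0, 0, 0], [0, 0, 0], 1],
  [[0, 0, 0], [0, 0, 0], 1],
])

```text
time_s: 18.9
tcp_pos: [0.561, -0.2324, 0.1568]
eef_rot: [-179.9, -30.2, -99.6]
contact_force: [-2.2, -10.0, 13.0]
gripper_width: 0.0136
```

```bash
python3 - <<'E'
from h import *
did([0,0,0],[0,0,0])
s=cap('scene');save(s,'s13');crop(s,295,190,30,30,20,'s13');crop(load('scene0'),295,190,30,30,20,'s00')
E
```

```text
t 18.9 cmd [ 0.561  -0.2304  0.1549] meas [ 0.561  -0.2324  0.1568] rot err deg [-0.01 -0.18 -0.07] F [ -2.2 -10.   13. ] w 0.0136 j [ 11.  19. -31.  34. -57. -44.]
```

View pics/s13.png

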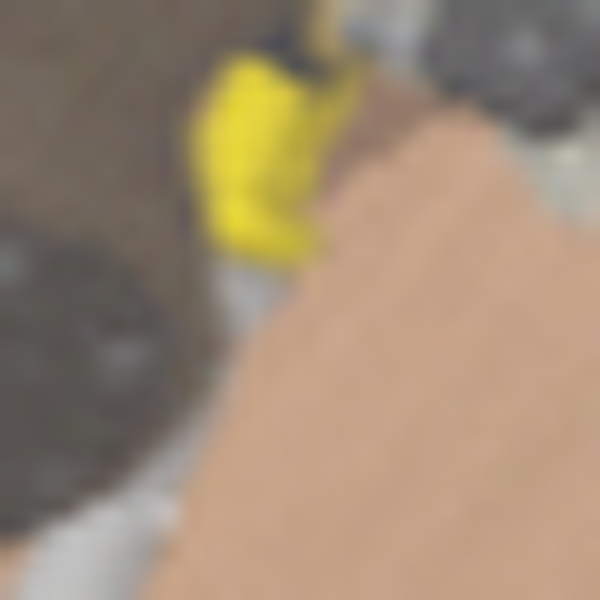

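View pics/s00.png

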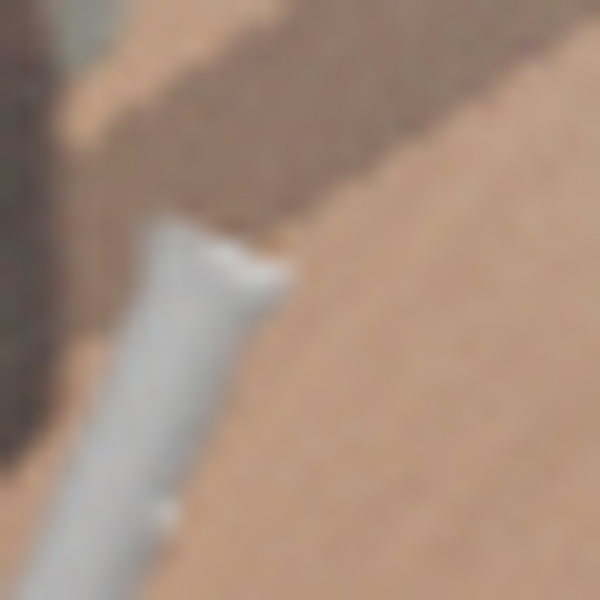

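Emit:
step_arm([
  [[0.0047, 0, -0.0017], [0, 0, 0], 1],
  [[0.0141, 0, -0.0051], [0, 0, 0], 1],
  [[0.0282, 0, -0.0103], [0, 0, 0], 1],
  [[0.047, 0, -0.0171], [0, 0, 0], 1],
  [[0.0658, 0, -0.0239], [0, 0, 0], 1],
  [[0.0846, 0, -0.0308], [0, 0, 0], 1],
  [[0.1034, 0, -0.0376], [0, 0, 0], 1],
  [[0.1222, 0, -0.0445], [0, 0, 0], 1],
  [[0.141, 0, -0.0513], [0, 0, 0], 1],
  [[0.1598, 0, -0.0581], [0, 0, 0], 1],
])

```text
time_s: 19.95
tcp_pos: [0.5427, -0.3393, 0.2858]
eef_rot: [-180.0, -30.0, -99.5]
contact_force: [-0.2, -0.1, -1.3]
gripper_width: 0.0137
```

```bash
python3 - <<'E'
from h import *
did([.1598,0,-.0581],[0,0,0])
Rm,X=tool(80.5,0,20);p=np.array([.50,-.36,.22])-X*.05+.0188*Rm[:,2];print(p);go(p,Rm)
s=cap('scene','s14')
E
```

```text
t 19.95 cmd [ 0.5429 -0.3382  0.2851] meas [ 0.5427 -0.3393  0.2858] rot err deg [-0.02  0.04 -0.01] F [-0.2 -0.1 -1.3] w 0.0137 j [  1.  12. -22.  33. -66. -27.]
[ 0.49280887 -0.40297248  0.20233378]
shift [0.0211 0.0388 0.1078] rv [-0.     -0.8727  0.    ]
```

View pics/s14.png

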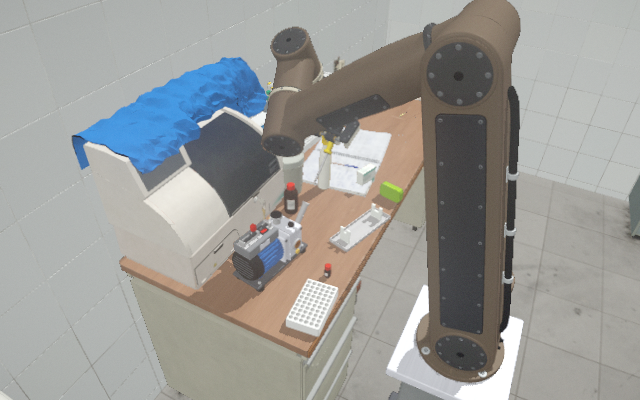

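```bash
python3 - <<'E'
from h import *
Rm,X=tool(80.5,0,20);p=np.array([.42,-.29,.225])-X*.05+.0188*Rm[:,2];print(p);go(p,Rm)
E
```

```text
[ 0.41280887 -0.33297248  0.20733378]
shift [-0.0247  0.1292  0.0755] rv [-0.     -0.8727  0.    ]
```

Emit:
step_arm([
  [[0, 0.015, -0.005], [0, -0.05, 0], 1],
  [[-0.002, 0.035, -0.005], [0, -0.14, 0], 1],
  [[-0.004, 0.055, 0.0], [0, -0.25, 0], 1],
  [[-0.008, 0.075, 0.01], [0, -0.36, 0], 1],
  [[-0.012, 0.095, 0.02], [0, -0.47, 0], 1],
  [[-0.016, 0.11, 0.035], [0, -0.58, 0], 1],
  [[-0.02, 0.12, 0.05], [0, -0.69, 0], 1],
  [[-0.023, 0.127, 0.063], [0, -0.79, 0], 1],
  [[-0.0247, 0.1292, 0.072], [0, -0.85, 0], 1],
  [[-0.0247, 0.1292, 0.0755], [0, -0.8727, 0], 1],
])

```text
time_s: 21.0
tcp_pos: [0.412, -0.3344, 0.2057]
eef_rot: [179.9, 20.2, -99.7]
contact_force: [0.4, -0.3, -1.1]
gripper_width: 0.0137
```

Emit:
step_arm([
  [[0, 0, 0], [0, 0, 0], 1],
  [[0, 0, 0], [0, 0, 0], 1],
  [[0, 0, 0], [0, 0, 0], 1],
  [[0, 0, 0], [0, 0, 0], 1],
  [[0, 0, 0], [0, 0, 0], 1],
  [[0, 0, 0], [0, 0, 0], 1],
  [[0, 0, 0], [0, 0, 0], 1],
  [[0, 0, 0], [0, 0, 0], 1],
])

```text
time_s: 21.8
tcp_pos: [0.413, -0.3332, 0.207]
eef_rot: [-180.0, 20.0, -99.5]
contact_force: [0.9, -0.2, -1.6]
gripper_width: 0.0135
```

```bash
python3 - <<'E'
from h import *
did([-.0247,.1292,.0755],[0,-.8727,0])
s=cap('scene');crop(s,200,110,210,150,3.8,'s15');t=cap('top');crop(t,150,130,300,170,2.6,'t15')
st=r.get_state();M=R.from_euler('xyz',st['eef_rot'],degrees=True).as_matrix();G=np.array(st['tcp_pos'])-.0188*M[:,2]
X=M@[-np.cos(np.radians(20)),0,np.sin(np.radians(20))]
print('collar',G+.05*X,'tip',G+.155*X,'tilt',np.degrees(np.arcsin(X[2])),st['qd'].round(2))
for d in (.05,.155): print((proj(s,G+d*X)-[200,110]+.4)*3.8)
E
```

```text
t 21.8 cmd [ 0.4128 -0.333   0.2074] meas [ 0.413  -0.3332  0.207 ] rot err deg [-0.   -0.    0.01] F [ 0.9 -0.2 -1.6] w 0.0135 j [-32.  16.  -4. -19. -79.  28.]
collar [ 0.42012549 -0.29038535  0.22455695] tip [ 0.43745382 -0.18682509  0.22455573] tilt -0.0006647865861434892 [-0.13  0.04 -0.04 -0.    0.02  0.02]
[615.92415435 249.27792353]
[544.04898854 310.36697389]
```

View pics/s15.png

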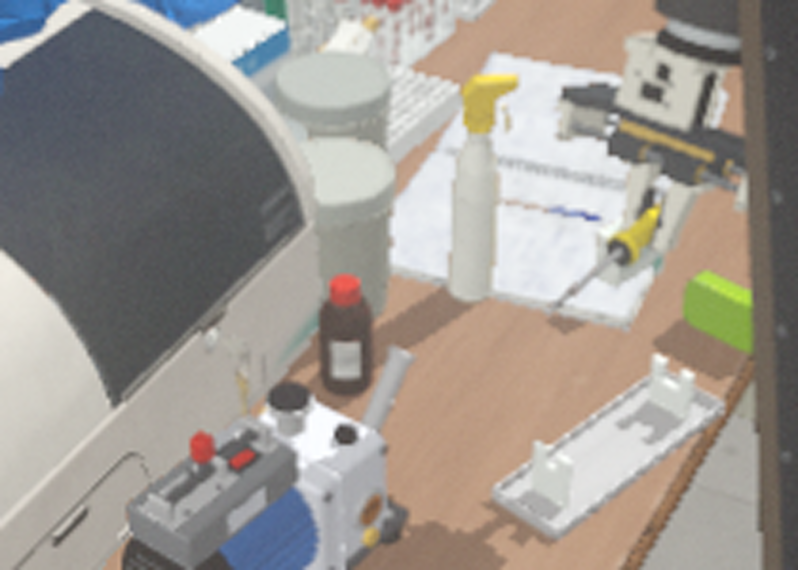

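View pics/t15.png

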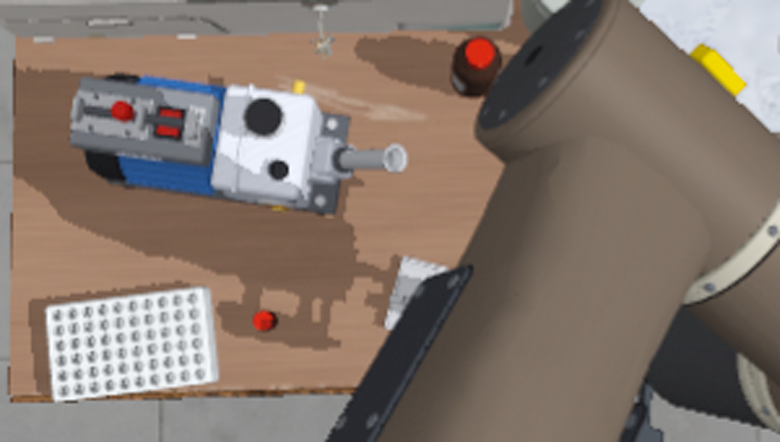

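```bash
python3 -c "
from plant import r
print(r.close_job())"
```

```text
the job is handed in; nothing more can be done
None
```

I handed the job in at about 22 s of the 64 s allowed. All my checks passed as far as I could measure; the system itself reports no verdict.

- **Bolt:** I slid it about 26 mm until it hit a hard stop at 16 N. The pictures show the knob against the front guide and the bolt across the rocker into the keeper, and it was still there at the end.
- **Dipstick in the tube:** The collar stopped solidly against the mouth with about 17 N along the tube, and the arm did not move when I pushed further. I held it there for more than 1 s, and the scene picture shows the collar on the mouth. I then drew it straight out without any jam.
- **Final pose:** The dipstick is held by its handle, level to within 0.1° as measured from the arm's pose. The collar is about 225 mm above the desk, the tip about 16 cm from the mouth, and it is still and clear of everything. The bystanders visible in the last pictures are where they started; I did not measure their positions.

**Where measurements disagreed:** The scene camera put the stick about 1.6 pixels (4 mm) sideways of the arm's own reading. I found the mouth with close wrist-camera views instead. At seating, the arm's reading put the collar about 2.6 mm further out than my mouth estimate. I trusted the hard contact and the picture, so exact seating rests on those.

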